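Fish a dropped steel ring out from behind the splash guard

ROBOT

A 6-joint arm with a two-finger parallel gripper is mounted at the origin on the work surface. World frame = base frame: x ahead of the robot, y to its left, z up, the work surface at z = 0. Lengths are in m, angles in rad, forces in N, time in s.
With the tool pointing down it reaches from about 0.35 to 0.975 m from the base axis. Payload 4.9 kg.
Tool frame: the origin (TCP) lies on the centre line of the jaws, within the pads' length; the fingertips stand 11 mm ahead of it and the grasp point (between the pads) lies 8 mm behind it (manip.finger_overhang is the distance from the TCP to the fingertips, in m); y points along the fingers, z is the direction in which the jaws open and shut, and the axes are right-handed (so a half turn about y gives the same grasp; the last joint's range is limited). The gripper opens to 85 mm and grips with 20 to 120 N. Pads are 22 mm wide; open, the fingers measure 114 mm over their backs; the gripper's body (76 mm by 85 mm) begins 54 mm behind the grasp point. The pads swing forward as they close: fully open they stand 13 mm farther back than shut.
Start: joints at [1.048, 0.053, 1.613, -0, 1.476, -0.119], TCP at [0.246, 0.575, 0.242] pointing down, gripper open.
Joint ranges: [-3.01, 3.01], [-1.01, 2.22], [0.06, 2.58], [-1.02, 4.17], [0.09, 2.62], [-3.14, 3.14]. Speed limits (rad/s): [2.57, 2.57, 3.14, 3.14, 3.14, 3.14].

INTERFACE

Orientations are given as a unit quaternion [w, x, y, z].
In Python, from plant import readout, cams, workorder, manip gives the robot as it stands.
- The arm moves only by the tool play_rows, never from a script. Its arguments are lists of equal length, an entry for each row: "slide": the shift along the tool's x, y, z in cm, a list of three; "yaw": the turn about the tool's y in degrees; "grip": the closure, from -1 (fully open) to 1 (shut), so that 0 is half open. In form: {"slide": [[x, y, z], ...], "yaw": [yaw, ...], "grip": [grip, ...]}. A call has 1 to 12 rows; each row shifts and turns the commanded pose from where the row before left it, along the tool's axes as they then stand; what a row does not reach is not made up. A row lasts 1/10 s, in which the tool goes at most 50 mm and 8.59 degrees, less where a joint would pass 70% of its speed; a pose out of reach is approached as far as the arm can. A call with a gripper value outside its range is refused whole. The fingers move at their own pace and stop on an object; the grip force is fixed at half the most. Time passes only in rows, so rows that do not move let the fingers close. It gives the time, the measured TCP pose, the force and the opening at its end, in the units of the state.
- readout.state(): the state, without advancing time (a new reading comes with each control period).
- cams.grab_frame(name): name is "side" or "top"; returns a dict with "image" (400x640x3 uint8, red, green, blue), "mtx" (3x3 intrinsics, pixels), "R" (3x3) and "t" (3): a world point X has camera coordinates R X + t. Camera axes: x right, y down, z forward; pixel columns grow to the right and rows downward; lengths in m; the calibration is good to about 2 mm. A picture is of the moment at which its call begins. There is no depth.
- workorder.job_done(): hands the job in, once; it reports no verdict.
The state is a dict: "time": time; "joint_pos": joint angles; "joint_vel": joint speeds; "joint_efforts": joint torques, N m; "tool_pos": TCP position; "tool_rot": TCP orientation; "contact_force": force on the tool from outside, world axes, zero at the start; "ft_torque": the same for the moment, N m; "gripper_width": opening from 0.0 (shut) to 1.0 (fully open).
Only numpy, scipy, OpenCV 4.12 (cv2) and the standard library are available. Lean on these libraries where they do the work, as an engineer would, in place of code of your own. Each camera call takes 0.05 s, during which the arm holds its last target.

TASK

A steel ring has dropped behind the splash guard, under its shelf. Take the hooked rod from its leaning rest, reach its hook in behind the low front wall to the ring, and draw the ring out along the bench until it is wholly past the guard's open end, keeping the fingers off it while it is still behind the guard. Lay the rod back in its rest and set the ring flat in the steel tray, and leave the small jar under the shelf and the wash bottle standing where they are.

Things in the scene. Friction and masses are not known exactly. Their poses are not given: they have to be found in the camera images.
- guard: Fixed grey splash guard with a clear shelf as its roof. Origin: on the bench under the middle of its low front wall; x away from the robot, y along the wall, z up; turned up to 7 degrees. Wall: 8 mm thick at x 0, y -130 to 130, 60 mm high. The +y end is open, the -y end closed by a plate at y -138 to -130; the rear is open but for a 12 mm post at x 140, y 124.
- shelf_edge (a point): Middle of the front edge of the guard's clear acrylic shelf, on its underside, 200 mm above the bench, straight above the front wall; axes as the guard. The shelf is 8 mm thick, x 0 to 150, y -138 to 134 mm; a glass rig stands at its closed end. A rod going in between wall and shelf edge down to the ring must lean, top towards the robot: about 39 degrees fits best.
- open_end (a point): Foot of the front wall at the guard's open (+y) end, on the bench; axes as the guard. Wholly out means the ring's centre is 34 mm or more beyond this along the guard's +y; the bench there is clear for some 120 mm.
- ring_center (a point): Centre of the loose steel ring, lying flat: 60 mm outside, 40 mm hole, 12 mm high (centre 6 mm above what it lies on), about 120 g; z is its axis. It starts on the bench 70 to 88 mm behind the front wall. A solid steel disc elsewhere on the bench is not it.
- rod_grip (a point): Grip point of the loose hooked rod (120 g), on its grey handle: z up along the rod, y across. Handle 14 mm thick along y, 16 along x, from 47 mm below to 30 above this point. A collar (24 x 40 mm, wide along y, 8 thick) has its underside 55 mm below; then a 12 mm square bar to the elbow. In the rest it leans 35 degrees (0.61 rad), top to the robot. Grip with fingers pointing down along the rod, closing along y.
- rod_elbow (a point): Elbow of the hooked rod, 220 mm below the grip point along the rod; axes as the rod. From here an 8 mm round steel foot, 25 mm long, goes off bent 60 degrees from the rod's line towards the rod's -x, the side that is underneath (facing the robot and the bench) when the rod leans.
- rod_tip (a point): Centre of the round end (4 mm radius) of the hook's foot, at (-21.7, 0, -232.5) mm from the grip point in the rod's axes. Axes as the rod.
- rest_grip (a point): Where the rod's grip point is when the rod lies in its rest (fixed), 230 mm above the bench. z up; the rod lies in this frame's x-z plane, leaning 35 degrees with its top towards -x. It lifts out square to the channel, towards +x and up, once it has been drawn a little up along its length.
- rest_top (a point): Upper end of the rest's sloping aluminium channel, on the rod's centre line, where the collar catches; axes as rest_grip. The channel runs 110 mm down from here along the rod, 28 mm wide inside, its floor 6 mm under the rod's centre line, lips 11 mm proud of the floor; open above and at both ends. It stands on a post and a 170 x 90 mm base.
- tray: Fixed shallow steel tray, 120 mm (x) by 170 mm (y), 16 mm high, walls and floor 3 mm thick. Origin: centre of its underside, on the bench; z up.
- jar: Small amber jar, 34 mm wide, 60 mm high, standing under the guard's shelf behind the ring, near the closed end. Origin: centre of its underside.
- wash_bottle: White wash bottle, 60 mm wide, 150 mm high, standing on the bench to the right. Origin: centre of its underside.

How it is judged:
By the outcome, as a careful person would: the job done as asked, in the order asked, and still so for the second after the job is handed in, with the robot touching nothing.
It also fails if it takes over 70 s, if anything falls off the work surface, if the arm or the gripper's body presses on something with over 40 N, if the wrist force passes 120 N, or if a joint passes its speed limit or range.

## Working session

There is one attempt and no reset: what is moved stays moved. The work goes in short steps, Python scripts to look and compute and a tool call to move; the robot and the scene stay as the last step left them, time stands still between calls to the robot, and variables do not carry over. Pictures are saved under pics/ and viewed, and the job is handed in when it is done.

Besides the shell and the picture viewer there is one more tool, called after "Call:" by a JSON object that holds its "name" and its "arguments". play_rows: Moves the arm, as the interface text tells. Its arguments: {"type":"object","properties":{"slide":{"type":"array","items":{"type":"array","items":{"type":"number"}}},"yaw":{"type":"array","items":{"type":"number"}},"grip":{"type":"array","items":{"type":"number"}}},"required":["slide","yaw","grip"]}

```bash
ls; mkdir -p pics
python3 - <<'E'
from plant import readout,cams,workorder,manip
import cv2
print(readout.state()); print([a for a in dir(manip) if a[0]!='_'])
for n in("side","top"):
    f=cams.grab_frame(n); cv2.imwrite(f"pics/{n}0.png",f["image"][:,:,::-1]); print(n,f["mtx"],f["R"],f["t"], -f["R"].T@f["t"])
E
```

```text
pics
{'time': 0.0, 'joint_pos': array([ 1.04797917e+00,  5.33679553e-02,  1.61430545e+00,  6.14704782e-06,
        1.47597737e+00, -1.19004181e-01]), 'joint_vel': array([-2.27179510e-04, -6.08878489e-04,  6.78983835e-07, -1.20344277e-03,
       -9.59803208e-04, -4.33914929e-05]), 'joint_efforts': array([-2.20316535e-03, -3.93696213e+01, -3.70168412e+01, -3.82693006e-04,
        7.21089717e-03, -1.00877054e-05]), 'tool_pos': array([0.2452789 , 0.57420792, 0.24104927]), 'tool_rot': array([-0.69205241,  0.69343206, -0.1420331 ,  0.14156994]), 'contact_force': array([-0.3613072 ,  0.38594467,  0.27279063]), 'ft_torque': array([ 0.00297943, -0.0043284 ,  0.02201977]), 'gripper_width': 0.9994727072932482}
['IKError', 'finger_overhang']
side [[382.45805738   0.         315.16317277]
 [  0.         382.45805738 199.63586088]
 [  0.           0.           1.        ]] [[ 7.13267689e-01 -7.00891715e-01 -8.36847511e-05]
 [-4.92420180e-01 -5.01030101e-01 -7.11681954e-01]
 [ 4.98770057e-01  5.07660951e-01 -7.02501807e-01]] [-0.39032275  0.38900063  0.75128766] [ 0.09523658 -0.46007236  0.804593  ]
top [[508.25149094   0.         329.21238249]
 [  0.         508.25149094 190.21601299]
 [  0.           0.           1.        ]] [[ 0.00760693 -0.99973934 -0.02152654]
 [-0.99598553 -0.00565478 -0.08933559]
 [ 0.08919058  0.02211969 -0.99576893]] [0.03018796 0.58416702 1.5288596 ] [ 4.45232393e-01 -3.34471853e-04  1.57522764e+00]
```

View pics/side0.png

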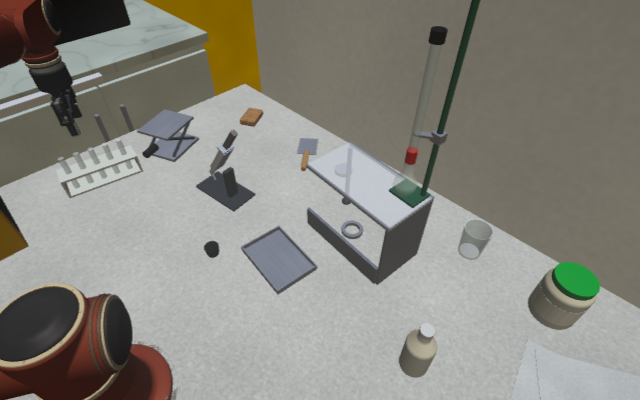

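View pics/top0.png

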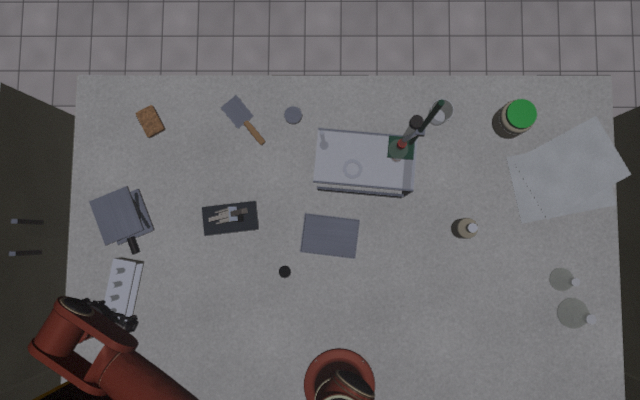

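Run:
```python
import cv2
s=cv2.imread('pics/side0.png');t=cv2.imread('pics/top0.png')
def crop(im,x0,y0,x1,y1,k,n): cv2.imwrite(n,cv2.resize(im[y0:y1,x0:x1],None,fx=k,fy=k,interpolation=cv2.INTER_CUBIC))
crop(s,180,110,280,220,5,'pics/a.png');crop(s,290,130,450,290,4,'pics/b.png')
crop(t,190,190,280,250,8,'pics/c.png');crop(t,270,90,450,270,4,'pics/d.png')
```

```text
(no output)
```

View pics/a.png

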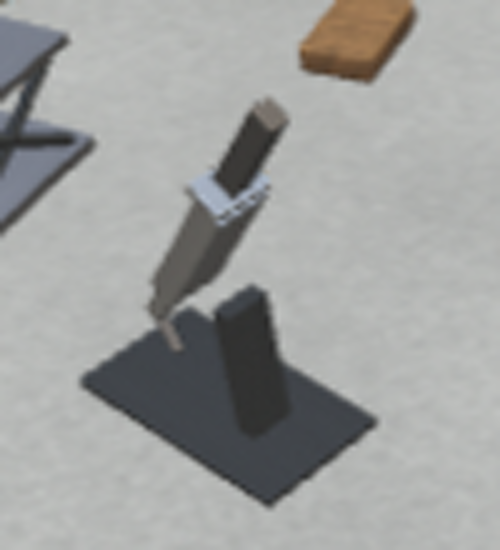

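View pics/b.png

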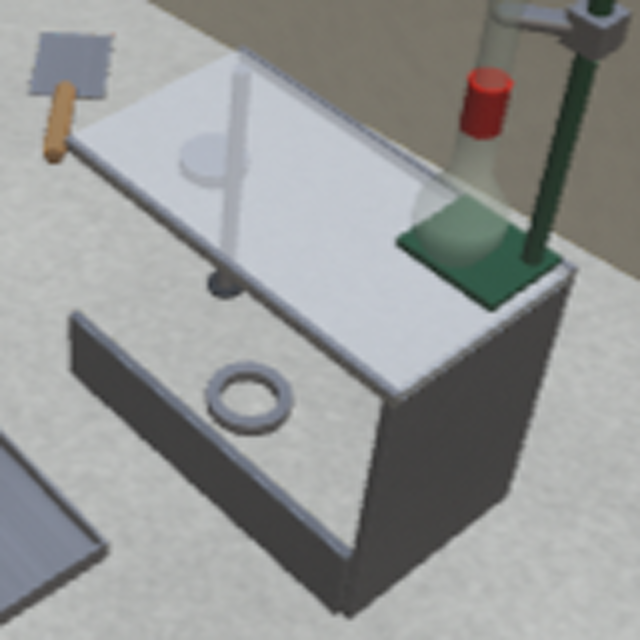

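View pics/c.png

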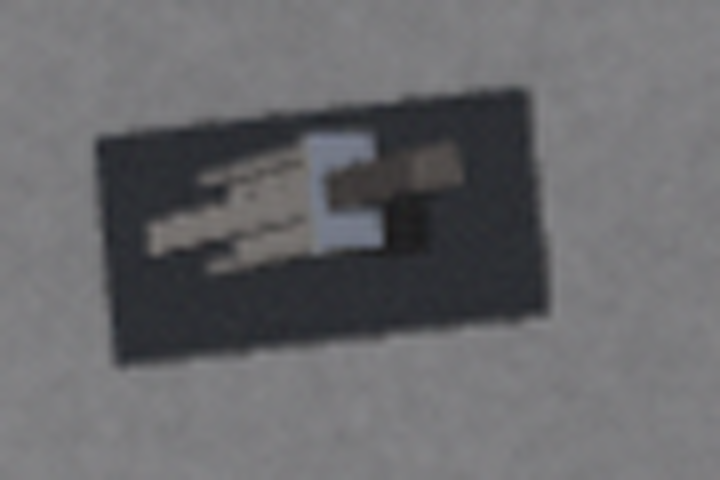

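View pics/d.png

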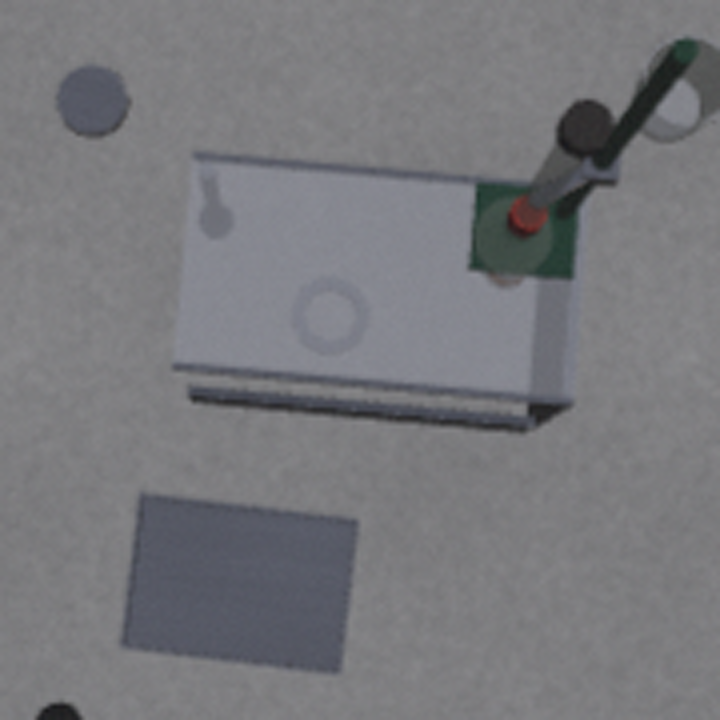

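```bash
cat > h.py <<'E'
import numpy as np,cv2
from plant import readout,cams,manip
def ray(f,p):
    d=np.linalg.inv(f["mtx"])@np.array([p[0],p[1],1.]); R=f["R"]; return -R.T@f["t"],R.T@d
def onz(f,p,z):
    o,d=ray(f,p); return o+d*(z-o[2])/d[2]
def tri(fa,pa,fb,pb):
    (o1,d1),(o2,d2)=ray(fa,pa),ray(fb,pb); A=np.stack([d1,-d2],1); s=np.linalg.lstsq(A,o2-o1,rcond=None)[0]
    a,b=o1+d1*s[0],o2+d2*s[1]; return (a+b)/2,np.linalg.norm(a-b)
def proj(f,X):
    c=f["R"]@np.asarray(X,float)+f["t"]; p=f["mtx"]@c; return p[:2]/p[2]
def crop(im,x0,y0,x1,y1,k,n,g=1.0):
    a=cv2.resize(im[y0:y1,x0:x1,::-1],None,fx=k,fy=k,interpolation=cv2.INTER_CUBIC); cv2.imwrite(n,np.clip(a*g,0,255).astype(np.uint8))
E
python3 - <<'E'
from h import *
from scipy.spatial.transform import Rotation as Ro
s=readout.state();q=s['tool_rot'];print(Ro.from_quat([*q[1:],q[0]]).as_matrix().round(4))
t=cams.grab_frame('top');S=cams.grab_frame('side')
np.savez('f.npz',t=t["image"],s=S["image"])
it=t["image"];i=S["image"]
for r in range(218,242,2): print(r,[int(v) for v in i[r,336:372,:].mean(1)])
print(it[150:200:3,340].tolist())
E
```

```text
[[ 9.196e-01 -9.000e-04  3.929e-01]
 [-3.929e-01 -1.700e-03  9.196e-01]
 [-2.000e-04 -1.000e+00 -1.900e-03]]
218 [178, 180, 181, 181, 179, 180, 183, 183, 183, 181, 180, 180, 180, 181, 183, 180, 179, 179, 179, 179, 181, 182, 181, 180, 178, 180, 184, 186, 184, 181, 179, 180, 182, 178, 158, 107]
220 [179, 180, 180, 181, 181, 180, 178, 179, 179, 178, 177, 177, 171, 161, 160, 157, 152, 159, 170, 174, 180, 181, 180, 179, 176, 175, 174, 175, 178, 180, 182, 181, 178, 175, 175, 173]
222 [182, 182, 183, 182, 183, 183, 180, 174, 156, 146, 137, 136, 135, 135, 133, 131, 132, 134, 136, 135, 137, 139, 149, 170, 182, 179, 177, 179, 179, 180, 179, 178, 179, 179, 180, 183]
224 [183, 184, 181, 176, 174, 175, 166, 145, 136, 133, 120, 90, 85, 81, 80, 80, 79, 79, 80, 84, 95, 121, 133, 134, 146, 171, 185, 182, 179, 176, 178, 181, 183, 185, 183, 178]
226 [179, 180, 179, 179, 179, 170, 140, 134, 130, 108, 94, 139, 171, 172, 174, 177, 178, 177, 176, 159, 104, 70, 90, 122, 134, 134, 151, 175, 174, 175, 177, 179, 181, 180, 179, 180]
228 [181, 184, 186, 187, 172, 137, 133, 133, 128, 137, 170, 179, 180, 181, 182,
[... 760 characters left out ...]
 81, 92, 140, 178, 184, 182, 182, 181, 181, 181, 180, 179, 180, 178]
238 [64, 64, 64, 67, 84, 108, 117, 120, 135, 163, 180, 170, 133, 95, 90, 76, 77, 78, 78, 94, 118, 133, 167, 172, 177, 180, 184, 186, 187, 185, 181, 177, 175, 176, 179, 177]
240 [64, 64, 64, 64, 64, 66, 74, 98, 117, 119, 136, 166, 181, 181, 183, 185, 183, 181, 181, 180, 180, 180, 179, 177, 176, 179, 180, 182, 181, 181, 181, 181, 180, 179, 179, 178]
[[133, 135, 143], [133, 134, 143], [135, 136, 145], [133, 135, 143], [133, 133, 142], [134, 135, 143], [135, 136, 144], [134, 136, 143], [133, 135, 144], [133, 135, 144], [135, 135, 144], [89, 93, 104], [124, 123, 126], [74, 76, 87], [79, 78, 81], [129, 129, 132], [128, 127, 130]]
```

Run:
```python
from h import *
t=cams.grab_frame('top');S=cams.grab_frame('side')
g=S["image"].mean(2)
m=(g<160).astype(np.uint8)
sub=np.zeros_like(m); sub[216:243,338:368]=m[216:243,338:368]
n,l,st,c=cv2.connectedComponentsWithStats(sub)
print(st[1:],c[1:])
# ring component containing (351,223)
k=l[223,351]; cs,_=cv2.findContours((l==k).astype(np.uint8),cv2.RETR_EXTERNAL,cv2.CHAIN_APPROX_NONE)
print(cv2.fitEllipse(cs[0])); mo=cv2.moments(cs[0]); p=(mo['m10']/mo['m00'],mo['m01']/mo['m00']); print(p,onz(S,p,.006))
# top: ring through shelf
b=t["image"].astype(int); G=b.sum(2)
roi=(slice(156,182),slice(336,368)); mm=np.zeros(g.shape,np.uint8); mm[roi]=(G[roi]<396); 
n,l,st,c=cv2.connectedComponentsWithStats(mm); print(st[1:],c[1:])
k=1+np.argmax(st[1:,4]); cs,_=cv2.findContours((l==k).astype(np.uint8),cv2.RETR_EXTERNAL,cv2.CHAIN_APPROX_NONE); e=cv2.fitEllipse(cs[0]);print(e,onz(t,e[0],.006))
# tray, disc, base blobs in top
for n_,(x0,y0,x1,y1),th in (("tray",(290,205,370,265),110),("base",(190,190,280,245),80)):
    mm=np.zeros(g.shape,np.uint8); mm[y0:y1,x0:x1]=(b[y0:y1,x0:x1].mean(2)<th)
    mm=cv2.morphologyEx(mm,cv2.MORPH_CLOSE,np.ones((9,9),np.uint8))
    cs,_=cv2.findContours(mm,cv2.RETR_EXTERNAL,cv2.CHAIN_APPROX_NONE); cc=max(cs,key=cv2.contourArea)
    bx=cv2.boxPoints(cv2.minAreaRect(cc)); z={'tray':.016,'base':.01}[n_]
    P=np.array([onz(t,q,z) for q in bx]); print(n_,bx.round(1).tolist(),P.round(4).tolist(),P.mean(0),[np.linalg.norm(P[i]-P[i-1]) for i in range(2)])
crop(t["image"],305,120,425,200,6,'pics/e.png',1.5)
```

```text
[[338 220  26  23 325]] [[349.72615385 231.31692308]]
((350.2873229980469, 230.80934143066406), (19.0919189453125, 26.955644607543945), 57.40342330932617)
(350.28408572731416, 230.75421796625625) [ 0.64575899 -0.03732982  0.006     ]
[[343 159  20  20 177]] [[352.02259887 168.82485876]]
((352.07781982421875, 168.75331115722656), (18.30120849609375, 18.841590881347656), 168.39341735839844) [ 0.65319289 -0.03607908  0.006     ]
tray [[299.29998779296875, 251.6999969482422], [304.20001220703125, 212.3000030517578], [359.5, 219.1999969482422], [354.6000061035156, 258.6000061035156]] [[0.3961, 0.1242, 0.016], [0.5164, 0.1106, 0.016], [0.4964, -0.059, 0.016], [0.3766, -0.0444, 0.016]] [0.44638877 0.03284571 0.016     ] [np.float64(0.1696790022659975), np.float64(0.12106135044318368)]
base [[200.6999969482422, 206.6999969482422], [255.1999969482422, 200.1999969482422], [258.6000061035156, 228.60000610351562], [204.10000610351562, 235.10000610351562]] [[0.532, 0.4326, 0.01], [0.5532, 0.2635, 0.01], [0.4654, 0.2512, 0.01], [0.4442, 0.4194, 0.01]] [0.49869138 0.34169704 0.01      ] [np.float64(0.08876963462711968), np.float64(0.1704294360414249)]
```

View pics/e.png

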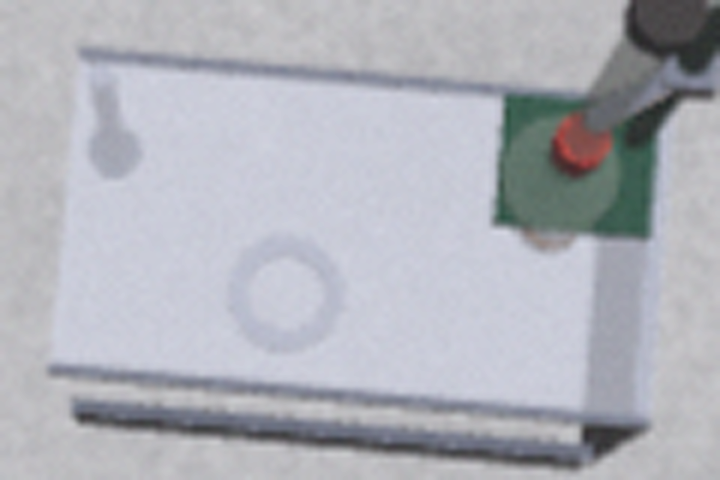

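Run:
```python
from h import *
t=cams.grab_frame('top');S=cams.grab_frame('side')
im=S["image"];crop(im,300,195,390,285,7,'pics/f.png')
crop(im,200,120,250,180,10,'pics/g.png')
def e(x,y): return (305+(x-2.5)/6,120+(y-2.5)/6)
for n,p,z in (("wall top L front",(75,413),.06),("wall top L back",(75,399),.06),("wall top R front",(580,465),.06),("shelf FL",(49,372),.204),("shelf FR",(648,424),.204),("shelf BL",(80,50),.208)):
    print(n,onz(t,e(*p),z).round(4))
g=im.mean(2);m=(g<162).astype(np.uint8)*0
m[219:243,338:368]=(g[219:243,338:368]<155)
ys,xs=np.nonzero(m); keep=(ys-231)<(xs-338)*0.9  # wall top line slope
# remove wall: points below line through (338,233)-(346,241)
keep=(ys-233.0)<(xs-338)*0.85-1.5+ (xs>346)*99
m[ys[~keep],xs[~keep]]=0
cs,_=cv2.findContours(m,cv2.RETR_EXTERNAL,cv2.CHAIN_APPROX_NONE);c=max(cs,key=cv2.contourArea)
print(cv2.boundingRect(c));el=cv2.fitEllipse(c);print(el,onz(S,el[0],.006))
print('tri',tri(S,el[0],t,(352.1,168.75)))
```

```text
wall top L front [0.5862 0.0697 0.06  ]
wall top L back [0.5932 0.0698 0.06  ]
wall top R front [ 0.5616 -0.1816  0.06  ]
shelf FL [0.5913 0.075  0.204 ]
shelf FR [ 0.5692 -0.195   0.204 ]
shelf BL [0.7385 0.0622 0.208 ]
(341, 220, 23, 19)
((351.7393798828125, 229.5067901611328), (17.713314056396484, 21.864866256713867), 96.15449523925781) [ 0.65199535 -0.03712357  0.006     ]
tri (array([ 0.65340963, -0.03614008,  0.00405252]), np.float64(0.00014674489390353984))
```

View pics/f.png

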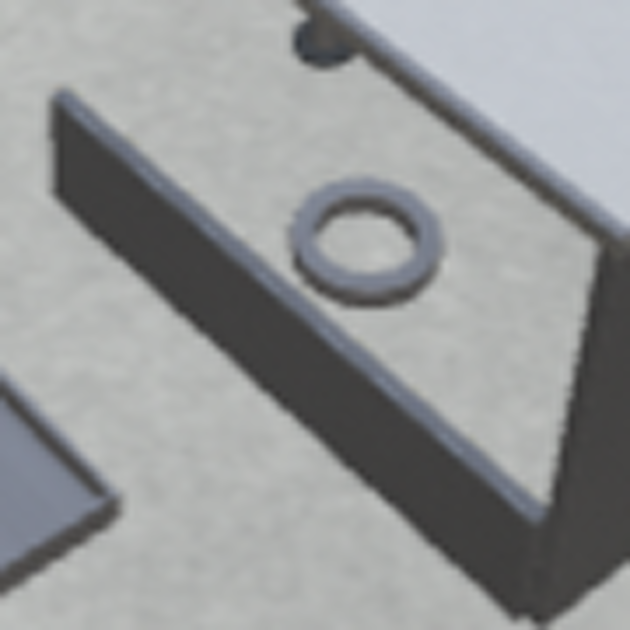

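View pics/g.png

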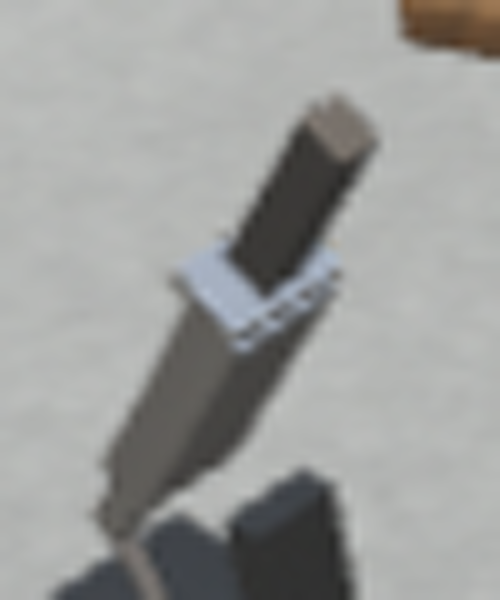

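Run:
```python
from h import *
t=cams.grab_frame('top');S=cams.grab_frame('side')
f=lambda x,y:(300+(x-3)/7,195+(y-3)/7)
for n,p,z in (("wall bot L",(53,193),0),("wall top L",(52,100),.06),("wall top R",(530,518),.06),("bot R",(522,619),0)): print(n,onz(S,f(*p),z).round(4))
# rod: handle top end & collar
g=lambda x,y:(200+(x-4.5)/10,120+(y-4.5)/10)
c=lambda x,y:(190+(x-3.5)/8,190+(y-3.5)/8)
print('handle top',tri(S,g(340,128),t,c(440,165)))
print('collar +y.. outer corner L',tri(S,g(240,345),t,c(312,255)))
print('collar R',tri(S,g(338,270),t,c(382,245)))
print('collar L far',tri(S,g(180,277),t,c(305,135)))
print('tip',tri(S,g(150,600),t,c(155,240)))
```

```text
wall bot L [0.5869 0.0727 0.    ]
wall top L [0.5833 0.0682 0.06  ]
wall top R [ 0.5632 -0.1848  0.06  ]
bot R [ 0.5657 -0.1877  0.    ]
handle top (array([0.50915165, 0.2501925 , 0.25404247]), np.float64(0.0019448602716766548))
collar +y.. outer corner L (array([0.48934649, 0.30621892, 0.16505852]), np.float64(0.015699691545071136))
collar R (array([0.49631319, 0.27035753, 0.20540595]), np.float64(0.026811021674228008))
collar L far (array([0.51024618, 0.32052851, 0.17196399]), np.float64(0.03199854164049981))
tip (array([0.49601016, 0.40434983, 0.00670507]), np.float64(0.008660860412329894))
```

Run:
```python
from h import *
t=cams.grab_frame('top');S=cams.grab_frame('side')
g=lambda x,y:(200+(x-4.5)/10,120+(y-4.5)/10)
c=lambda x,y:(190+(x-3.5)/8,190+(y-3.5)/8)
H=onz(t,c(438,165),.2546);Hs=onz(S,g(342,130),.2546)
E=onz(t,c(152,238),.0498+.004);Es=onz(S,g(112,525),.0498)
print(H,Hs,E,Es,np.linalg.norm((E-H)[:2]),np.linalg.norm((Es-Hs)[:2]))
for a,b in((H,E),(Hs,Es)): print(np.degrees(np.arctan2(*(-(b-a)[:2]*[1,-1]))))
crop(t["image"],190,190,270,245,10,'pics/i.png',1.6)
```

```text
[0.50993605 0.25020961 0.2546    ] [0.50780234 0.24901337 0.2546    ] [0.49162884 0.39556567 0.0538    ] [0.48884733 0.39209083 0.0498    ] 0.14650439423591238 0.14432758606975482
7.178454335338757
7.546641070291106
```

View pics/i.png

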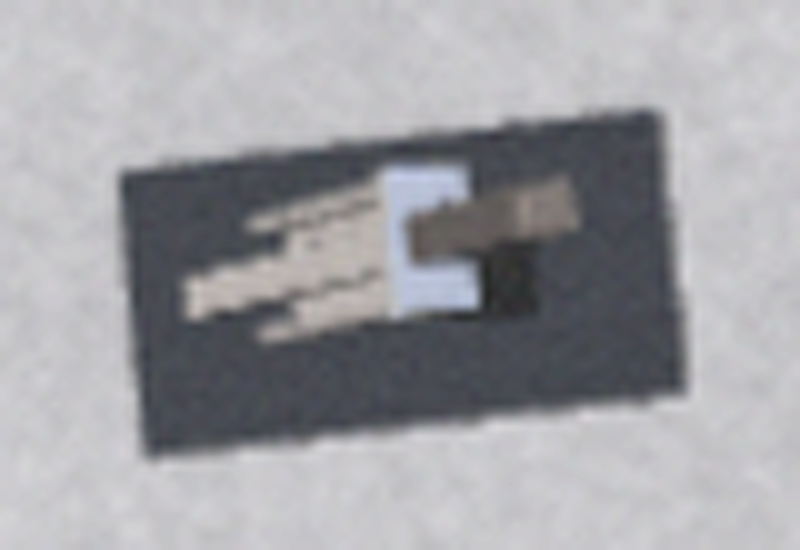

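```bash
cat >> h.py <<'E'
from scipy.spatial.transform import Rotation as Ro
a_=np.radians(-4.9); GX=np.array([np.cos(a_),np.sin(a_),0]);GY=np.array([-np.sin(a_),np.cos(a_),0]);GO=np.array([.5803,-.0578,0])
b_=np.radians(7.2); RX=np.array([-np.sin(b_),np.cos(b_),0]); GRIP=np.array([.5068,.2667,.230]); Z=np.array([0,0,1.])
def pose():
    s=readout.state();q=s['tool_rot'];M=Ro.from_quat([*q[1:],q[0]]).as_matrix();return np.array(s['tool_pos']),np.degrees(np.arctan2(M[1,0],M[0,0])),s
def plan(p,ang,N,start=None):
    """rows from measured pose to TCP p, tool-x world angle ang(deg)"""
    p0,a0,s=pose() if start is None else (*start,None)
    d=(ang-a0+180)%360-180; D=(np.asarray(p)-p0)/N; out=[]
    for i in range(N):
        a=np.radians(a0+d*i/N); x=np.array([np.cos(a),np.sin(a),0]); z=np.array([-np.sin(a),np.cos(a),0])
        out.append([round(float(v)*100,2) for v in(D@x,-D[2],D@z)])
    print('from',p0.round(4),round(a0,2),'yaw/row',round(-d/N,2)); print(out)
E
python3 - <<'E'
from h import *
plan([.5068,.2667,.32],-82.8,11)
E
```

```text
from [0.2455 0.5747 0.2423] -23.13 yaw/row 5.42
[[3.28, -0.71, -1.64], [3.42, -0.71, -1.32], [3.53, -0.71, -0.99], [3.61, -0.71, -0.66], [3.66, -0.71, -0.31], [3.67, -0.71, 0.04], [3.65, -0.71, 0.38], [3.6, -0.71, 0.73], [3.51, -0.71, 1.06], [3.4, -0.71, 1.39], [3.25, -0.71, 1.71]]
```

Call:
{"name": "play_rows", "arguments": {"slide": [[3.28,-0.71,-1.64],[3.42,-0.71,-1.32],[3.53,-0.71,-0.99],[3.61,-0.71,-0.66],[3.66,-0.71,-0.31],[3.67,-0.71,0.04],[3.65,-0.71,0.38],[3.6,-0.71,0.73],[3.51,-0.71,1.06],[3.4,-0.71,1.39],[3.25,-0.71,1.71],[0,0,0]], "yaw": [5.42,5.42,5.42,5.42,5.42,5.42,5.42,5.42,5.42,5.42,5.42,0], "grip": [-1,-1,-1,-1,-1,-1,-1,-1,-1,-1,-1,-1]}}

```text
time: 1.8
tool_pos: [0.5094, 0.2642, 0.3217]
tool_rot: [0.53, -0.529, 0.468, -0.47]
contact_force: [-0.5, 0.9, 0.3]
gripper_width: 1.001
```

Run:
```python
from h import *
plan([.5068,.2667,.222],-82.8,6); print(pose()[2]['joint_pos'])
t=cams.grab_frame('top');S=cams.grab_frame('side')
crop(S["image"],180,60,280,180,5,'pics/j.png');crop(t["image"],190,180,280,250,6,'pics/k.png',1.5)
```

```text
from [0.5094 0.2642 0.3217] -83.1 yaw/row -0.05
[[-0.05, 1.66, -0.04], [-0.05, 1.66, -0.04], [-0.05, 1.66, -0.04], [-0.05, 1.66, -0.04], [-0.05, 1.66, -0.04], [-0.05, 1.66, -0.04]]
[ 3.49359704e-01 -1.05066390e-01  1.63685925e+00 -1.28198472e-03
  1.60744093e+00  2.28934731e-01]
```

View pics/j.png

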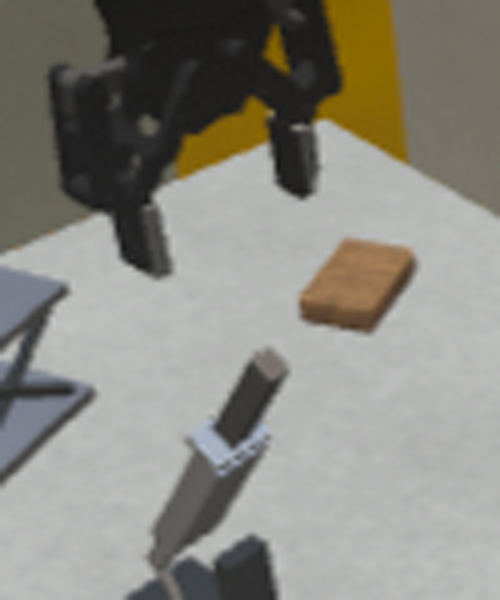

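View pics/k.png

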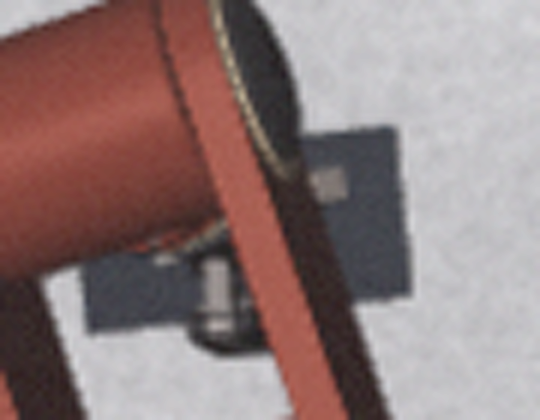

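Call:
{"name": "play_rows", "arguments": {"slide": [[-0.05,2,-0.04],[-0.05,2,-0.04],[-0.05,2,-0.04],[-0.05,2,-0.04],[-0.05,1.97,-0.04],[-0.05,0,-0.04],[0,0,0],[0,0,0]], "yaw": [0,0,0,0,0,0,0,0], "grip": [-1,-1,-1,-1,-1,-1,-1,-1]}}

```text
time: 2.7
tool_pos: [0.5044, 0.2704, 0.2222]
tool_rot: [0.532, -0.53, 0.467, -0.467]
contact_force: [-0.4, 0.1, 0.1]
gripper_width: 0.999
```

Run:
```python
from h import *
plan([.5068,.2667,.222],-82.8,1)
S=cams.grab_frame('side')
crop(S["image"],180,80,270,180,6,'pics/l.png',1.3)
```

```text
from [0.5044 0.2704 0.2222] -82.69 yaw/row 0.11
[[0.4, 0.02, 0.19]]
```

View pics/l.png

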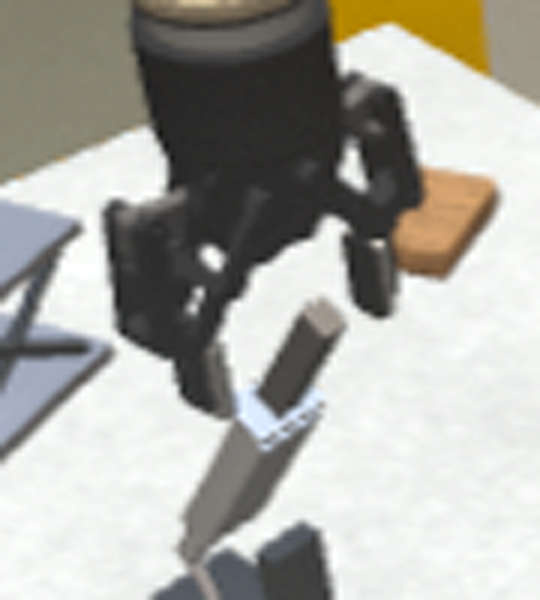

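Call:
{"name": "play_rows", "arguments": {"slide": [[0.4,0,0.19],[0,0,0],[0,0,0],[0,0,0],[0,0,0],[0,0,0],[0,0,0],[0,0,0]], "yaw": [0,0,0,0,0,0,0,0], "grip": [-1,-1,-1,-0.5,0,0.2,0.4,0.4]}}

```text
time: 3.55
tool_pos: [0.5064, 0.266, 0.2206]
tool_rot: [-0.531, 0.531, -0.467, 0.467]
contact_force: [-0.2, 0.5, -0.5]
gripper_width: 0.299
```

Run:
```python
from h import *
plan([.5068,.2667,.222],-82.8,1)
S=cams.grab_frame('side')
crop(S["image"],180,80,270,180,6,'pics/m.png',1.3)
```

```text
from [0.5064 0.266  0.2206] -82.75 yaw/row 0.05
[[-0.07, -0.14, 0.05]]
```

View pics/m.png

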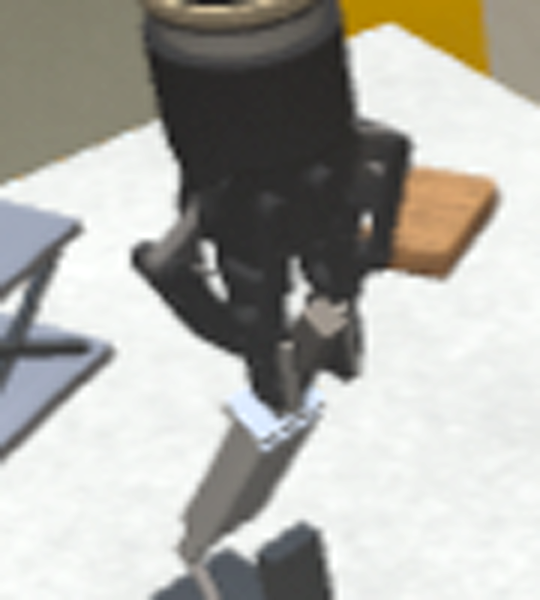

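Call:
{"name": "play_rows", "arguments": {"slide": [[0,0,0],[0,0,0],[0,0,0],[0,0,0],[0,0,0],[0,0,0],[0,0,0],[0,0,0]], "yaw": [0,0,0,0,0,0,0,0], "grip": [0.5,0.6,0.8,1,1,1,1,1]}}

```text
time: 4.4
tool_pos: [0.5066, 0.266, 0.2208]
tool_rot: [0.531, -0.53, 0.467, -0.467]
contact_force: [2.0, 0.4, 1.4]
gripper_width: 0.157
```

Run:
```python
from h import *
p,a,s=pose();print(p,a,s['contact_force'],s['ft_torque'],s['gripper_width'])
S=cams.grab_frame('side')
crop(S["image"],180,80,270,180,6,'pics/n.png',1.3)
```

```text
[0.5066079  0.26599688 0.22081928] -82.75765780836947 [1.95828867 0.40612375 1.36760751] [ 0.06507272 -0.15143236 -0.02837128] 0.15730939288300003
```

View pics/n.png

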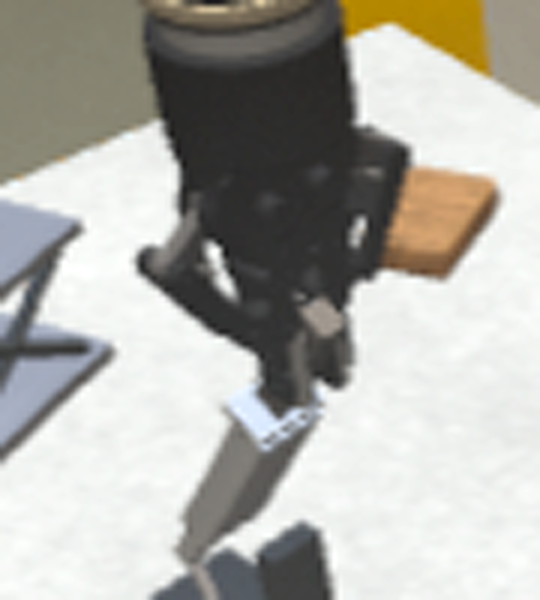

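Call:
{"name": "play_rows", "arguments": {"slide": [[0.17,-0.25,0],[0.17,-0.25,0],[0.17,-0.25,0],[0.17,-0.25,0],[-0.41,-0.29,0],[-0.82,-0.57,0],[-0.82,-0.57,0],[-0.82,-0.57,0],[-0.82,-0.57,0],[0,-2,0],[0,-3,0],[0,-1,0]], "yaw": [0,0,0,0,0,0,0,0,0,0,0,0], "grip": [1,1,1,1,1,1,1,1,1,1,1,1]}}

```text
time: 5.65
tool_pos: [0.5036, 0.297, 0.3205]
tool_rot: [0.533, -0.529, 0.466, -0.468]
contact_force: [-0.1, 0.3, -0.5]
gripper_width: 0.156
```

Run:
```python
from h import *
p,a,s=pose();print(p,a,s['contact_force'],s['ft_torque'],s['gripper_width'])
t=cams.grab_frame('top');S=cams.grab_frame('side')
crop(S["image"],150,40,290,200,4,'pics/o.png',1.3)
crop(t["image"],170,170,290,260,6,'pics/p.png',1.5)
```

```text
[0.50363731 0.29695063 0.32049155] -82.71810383282252 [-0.14479257  0.33492454 -0.49641219] [-0.05992586  0.00503829  0.01811376] 0.15645701580839566
```

View pics/o.png

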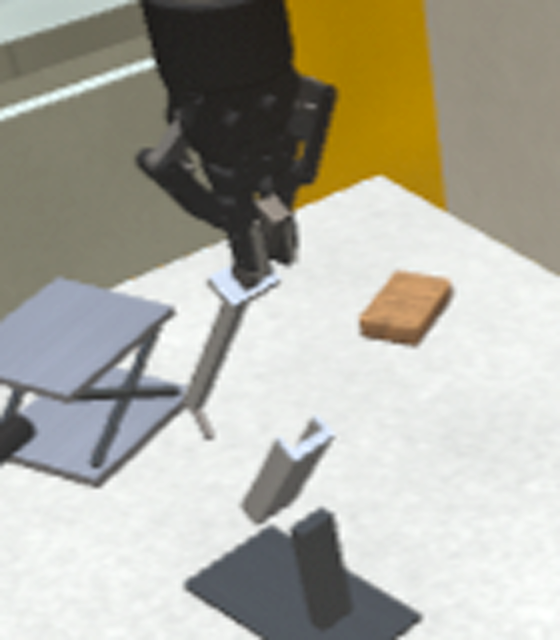

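View pics/p.png

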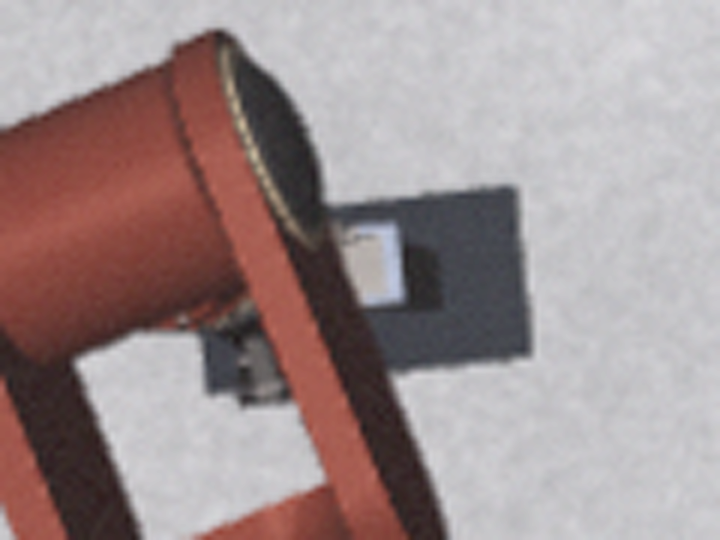

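```bash
cat >> h.py <<'E'
TG=np.array([.5066,.2660,.2208]); AG=-82.76
OFF=GRIP-TG+.1156*RX-.2029*Z      # tip rel. TCP, world axes at grasp yaw
def rot(d): c,s=np.cos(np.radians(d)),np.sin(np.radians(d)); return np.array([[c,-s,0],[s,c,0],[0,0,1]])
def tip(p,a): return p+rot(a-AG)@OFF
def tcp_for(tp,a): return np.asarray(tp)-rot(a-AG)@OFF
E
python3 - <<'E'
from h import *
S=cams.grab_frame('side');p,a,s=pose()
T=tip(p,a);print(T,proj(S,T))
q=p+(GRIP-TG);el=q+.1262*RX-.1802*Z; print('elbow',proj(S,el),'coll',proj(S,q+.0316*RX-.045*Z),'top',proj(S,q-.0172*RX+.0246*Z))
print((rot(-AG)@OFF)) # in tool x (0deg) frame
im=S["image"].copy()
for X in (T,el,q-.0172*RX+.0246*Z): cv2.circle(im,tuple(int(round(v)) for v in proj(S,X)),1,(255,0,0),-1)
crop(im,180,90,240,160,8,'pics/q.png',1.3)
E
```

```text
[0.488553   0.41154934 0.12322992] [202.09649917 149.84099524]
elbow [198.07680832 142.14596721] coll [210.84998269 112.32452106] top [218.96908991  93.44960717]
[-0.11626919  0.00036733 -0.1937    ]
```

View pics/q.png

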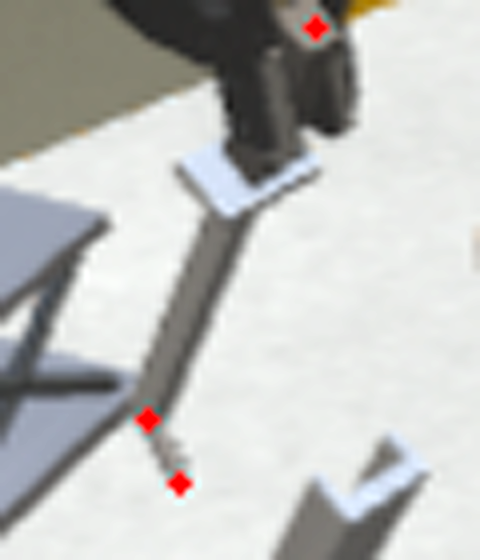

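Run:
```python
from h import *
A=175.1
ring=GO+.0707*GX+.0276*GY; print(ring)
Ta=ring+.024*Z; Tp=Ta+.215*(-.5736*GX+.8192*Z)
print(Tp,tcp_for(Tp,A),tcp_for(Ta,A))
p,a,s=pose()
plan(p+[-.03,0,.07],a,3)
plan(tcp_for(Tp,A),A,13,start=(p+[-.03,0,.07],a))
```

```text
[ 0.65309912 -0.03633985  0.        ]
[ 0.53022583 -0.02580589  0.200128  ] [ 0.41441295 -0.01550855  0.393828  ] [ 0.53728624 -0.02604251  0.2177    ]
from [0.5029 0.2962 0.3169] -82.74 yaw/row -0.0
[[-0.13, -2.33, -0.99], [-0.13, -2.33, -0.99], [-0.13, -2.33, -0.99]]
from [0.4729 0.2962 0.3869] -82.74 yaw/row 7.86
[[2.32, -0.05, -0.75], [2.4, -0.05, -0.42], [2.44, -0.05, -0.09], [2.43, -0.05, 0.24], [2.37, -0.05, 0.57], [2.27, -0.05, 0.89], [2.13, -0.05, 1.19], [1.94, -0.05, 1.47], [1.73, -0.05, 1.72], [1.47, -0.05, 1.94], [1.19, -0.05, 2.13], [0.89, -0.05, 2.27], [0.57, -0.05, 2.37]]
```

Call:
{"name": "play_rows", "arguments": {"slide": [[-0.13,-2.33,-0.99],[-0.13,-2.33,-0.99],[-0.13,-2.33,-0.99],[2.32,-0.05,-0.75],[2.4,-0.05,-0.42],[2.44,-0.05,-0.09],[2.43,-0.05,0.24],[2.37,-0.05,0.57],[2.27,-0.05,0.89],[2.13,-0.05,1.19],[1.94,-0.05,1.47],[1.73,-0.05,1.72]], "yaw": [0,0,0,7.86,7.86,7.86,7.86,7.86,7.86,7.86,7.86,7.86], "grip": [1,1,1,1,1,1,1,1,1,1,1,1]}}

```text
time: 7.0
tool_pos: [0.4314, 0.0794, 0.3885]
tool_rot: [0.159, -0.161, 0.689, -0.688]
contact_force: [0.1, -0.5, -2.2]
gripper_width: 0.151
```

Call:
{"name": "play_rows", "arguments": {"slide": [[1.47,-0.05,1.94],[1.19,-0.05,2.13],[0.89,-0.05,2.27],[0.57,-0.05,2.37],[0,0,0],[0,0,0],[0,0,0]], "yaw": [7.86,7.86,7.86,7.86,0,0,0], "grip": [1,1,1,1,1,1,1]}}

```text
time: 7.7
tool_pos: [0.4141, -0.015, 0.3918]
tool_rot: [-0.03, 0.029, 0.707, -0.706]
contact_force: [-0.3, 0.7, -1.2]
gripper_width: 0.154
```

Run:
```python
from h import *
A=175.1
ring=GO+.0707*GX+.0276*GY
Ta=ring+.024*Z; Tp=Ta+.215*(-.5736*GX+.8192*Z)
plan(tcp_for(Tp,A),A,1)
p,a,s=pose();print(s['contact_force'],s['gripper_width'],s['joint_pos'])
S=cams.grab_frame('side');T=tip(p,a);el=T+.0106*GX+.0227*Z
im=S["image"].copy();print(proj(S,T),proj(S,el))
crop(im,200,40,400,270,3,'pics/r.png',1.2)
t=cams.grab_frame('top');crop(t["image"],270,90,450,270,4,'pics/s.png',1.4)
```

```text
from [ 0.4141 -0.015   0.3918] 175.17 yaw/row 0.07
[[-0.03, -0.2, 0.05]]
[-0.28346505  0.67514944 -1.17863193] 0.15414228817258396 [-2.16471750e-01 -5.07527720e-01  1.84221059e+00  4.31842352e-04
  1.80864866e+00  1.43878354e+00]
[317.49528409 199.49425961] [321.18893871 190.11559569]
```

View pics/r.png

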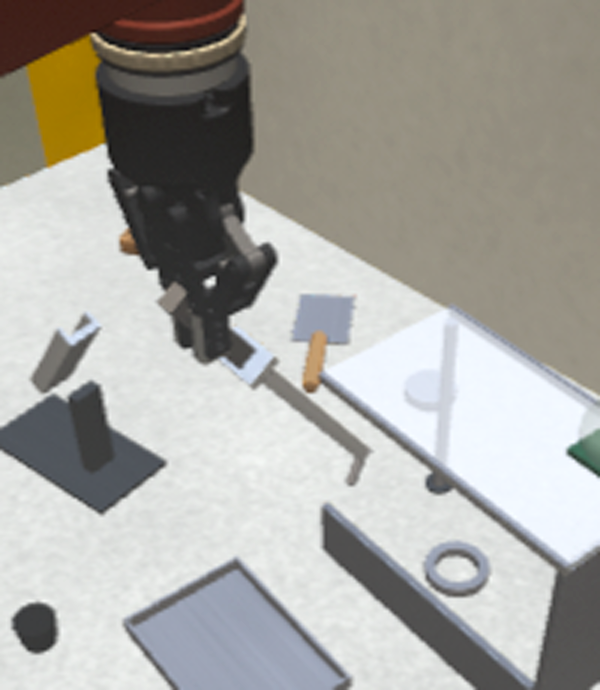

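View pics/s.png

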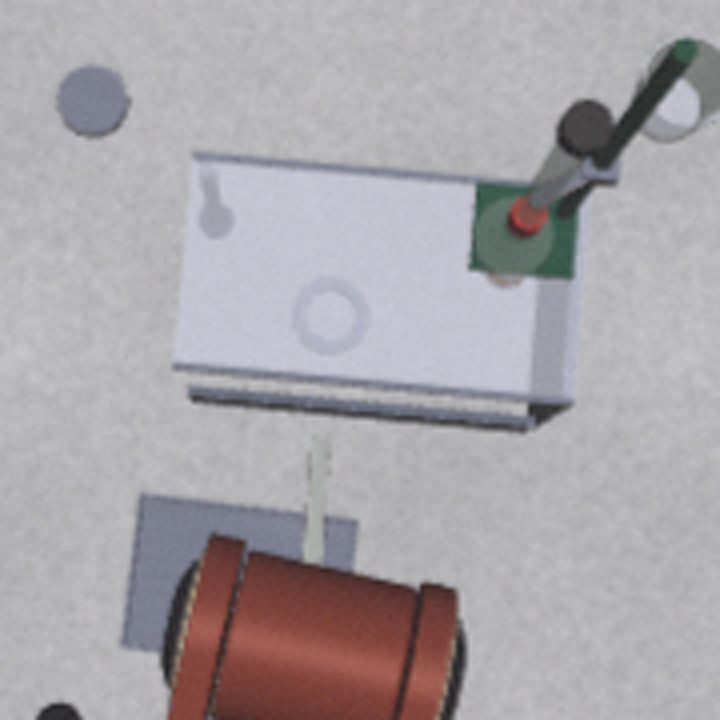

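Call:
{"name": "play_rows", "arguments": {"slide": [[-1.23,1.74,0],[-1.23,1.74,0],[-1.23,1.74,0],[-1.23,1.74,0],[-1.23,1.74,0],[-1.23,1.74,0],[-1.23,1.74,0],[-1.23,1.74,0],[-1.23,1.74,0],[-1.23,1.74,0.05],[0,0,0],[0,0,0]], "yaw": [0,0,0,0,0,0,0,0,0,0,0,0], "grip": [1,1,1,1,1,1,1,1,1,1,1,1]}}

```text
time: 9.0
tool_pos: [0.5364, -0.026, 0.2185]
tool_rot: [-0.031, 0.029, 0.707, -0.706]
contact_force: [0.1, -0.2, -0.3]
gripper_width: 0.156
```

Run:
```python
from h import *
A=175.1
ring=GO+.0707*GX+.0276*GY
plan(tcp_for(ring+.0065*Z,A),A,1)
p,a,s=pose();print(s['contact_force'],s['gripper_width'])
S=cams.grab_frame('side');T=tip(p,a);el=T+.0106*GX+.0227*Z
im=S["image"].copy();print(T,proj(S,T),proj(S,el))
crop(im,270,130,400,270,5,'pics/u.png',1.2)
t=cams.grab_frame('top');print(proj(t,T));crop(t["image"],300,110,430,220,6,'pics/v.png',1.4)
```

```text
from [ 0.5364 -0.026   0.2185] 175.14 yaw/row 0.04
[[-0.09, 1.83, -0.0]]
[ 0.10366017 -0.15465175 -0.33535984] 0.15596585491510476
[ 0.65224626 -0.03622333  0.02475934] [352.01536487 224.75135917] [355.44701847 217.2593492 ]
[352.26578566 168.25704285]
```

View pics/u.png

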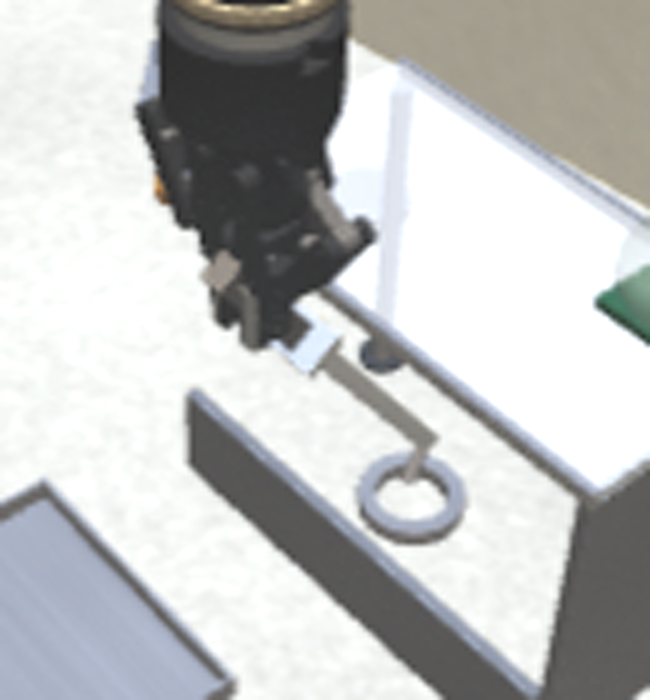

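View pics/v.png

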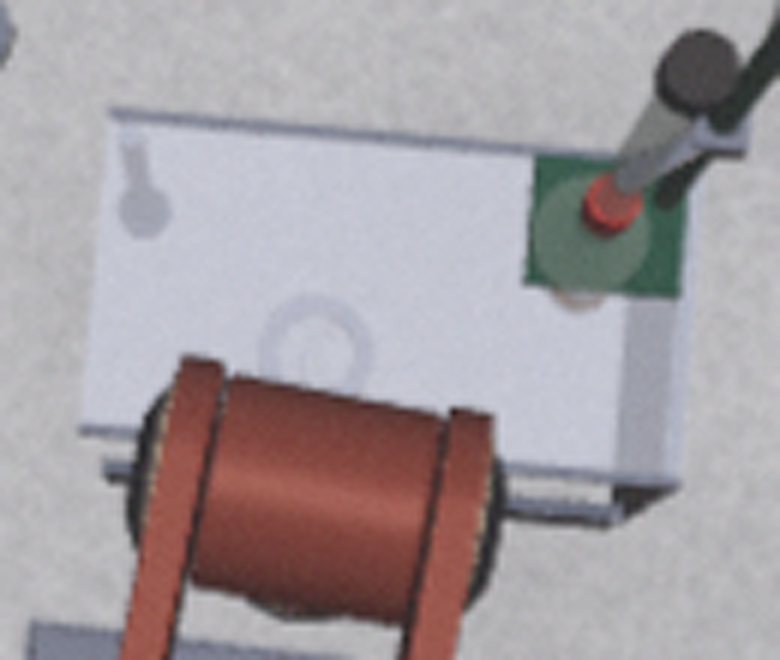

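Call:
{"name": "play_rows", "arguments": {"slide": [[-0.09,0.5,0],[0,0.5,0],[0,0.4,0],[0,0.3,0],[0,0,0],[0,0,0]], "yaw": [0,0,0,0,0,0], "grip": [1,1,1,1,1,1]}}

```text
time: 9.7
tool_pos: [0.5375, -0.0268, 0.2017]
tool_rot: [-0.031, 0.03, 0.706, -0.706]
contact_force: [0.4, -0.6, -0.2]
gripper_width: 0.156
```

Run:
```python
from h import *
p,a,s=pose();print(s['contact_force'],s['gripper_width'],p,a)
S=cams.grab_frame('side');T=tip(p,a);el=T+.0106*GX+.0227*Z
im=S["image"].copy();print(T,proj(S,T),proj(S,el))
crop(im,320,190,385,260,9,'pics/w.png',1.2)
plan(p+.194*GY,a,12)
```

```text
[ 0.36124576 -0.61889861 -0.17157737] 0.1555256639826028 [ 0.53752357 -0.02675223  0.20171526] 175.061000196275
[ 0.65332942 -0.0371284   0.00801526] [352.11242331 228.76926998] [355.50609266 221.40542378]
from [ 0.5376 -0.0268  0.2019] 175.06 yaw/row -0.0
[[0.0, 0.0, -1.62], [0.0, 0.0, -1.62], [0.0, 0.0, -1.62], [0.0, 0.0, -1.62], [0.0, 0.0, -1.62], [0.0, 0.0, -1.62], [0.0, 0.0, -1.62], [0.0, 0.0, -1.62], [0.0, 0.0, -1.62], [0.0, 0.0, -1.62], [0.0, 0.0, -1.62], [0.0, 0.0, -1.62]]
```

View pics/w.png

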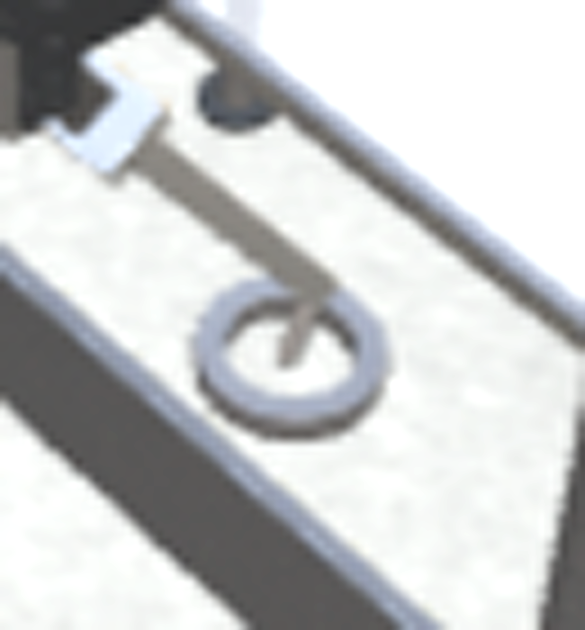

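Call:
{"name": "play_rows", "arguments": {"slide": [[0,0,-0.4],[0,0,-0.6],[0,0,-0.7],[0,0,-0.8],[0,0,-0.8],[0,0,-0.8],[0,0,-0.8],[0,0,-0.8],[0,0,-0.8],[0,0,-0.8],[0,0,-0.8],[0,0,-0.4]], "yaw": [0,0,0,0,0,0,0,0,0,0,0,0], "grip": [1,1,1,1,1,1,1,1,1,1,1,1]}}

```text
time: 10.95
tool_pos: [0.5449, 0.0588, 0.2018]
tool_rot: [-0.03, 0.03, 0.706, -0.706]
contact_force: [-0.8, -1.4, -0.9]
gripper_width: 0.151
```

Run:
```python
from h import *
p,a,s=pose();print(s['contact_force'],s['gripper_width'],p,a)
S=cams.grab_frame('side');T=tip(p,a);print(T)
crop(S["image"],260,120,380,240,5,'pics/x.png',1.2)
```

```text
[-0.75591231 -1.43719955 -0.91927747] 0.15087374392228647 [0.54492892 0.05876126 0.20180836] 175.09768351092657
[0.66074138 0.04845924 0.00810836]
```

View pics/x.png

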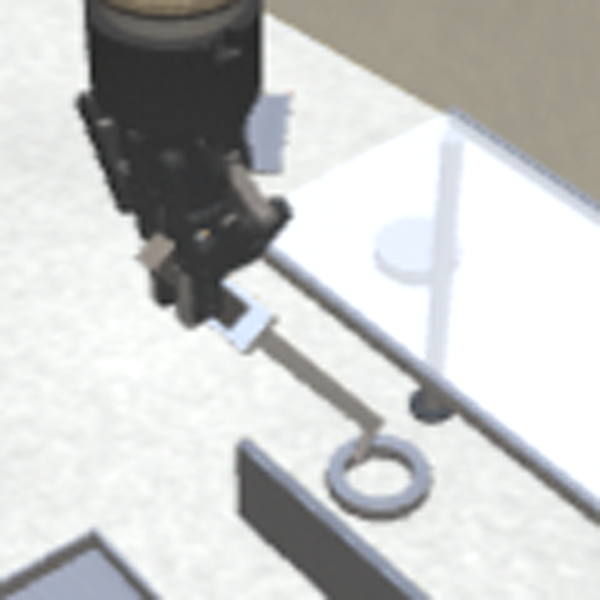

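Call:
{"name": "play_rows", "arguments": {"slide": [[0,0,-0.6],[0,0,-0.9],[0,0,-1],[0,0,-1],[0,0,-1],[0,0,-1],[0,0,-1],[0,0,-1],[0,0,-1],[0,0,-1],[0,0,-0.8],[0,0,-0.4]], "yaw": [0,0,0,0,0,0,0,0,0,0,0,0], "grip": [1,1,1,1,1,1,1,1,1,1,1,1]}}

```text
time: 12.2
tool_pos: [0.5541, 0.1654, 0.2018]
tool_rot: [-0.03, 0.03, 0.706, -0.706]
contact_force: [-0.2, -1.4, -1.0]
gripper_width: 0.155
```

Run:
```python
from h import *
p,a,s=pose();print(s['contact_force'],s['gripper_width'],p,a)
S=cams.grab_frame('side');T=tip(p,a);print(T,'tip guard',(T-GO)@GX,(T-GO)@GY)
crop(S["image"],240,100,380,240,4,'pics/y.png',1.2)
```

```text
[-0.21737724 -1.42977583 -1.03286172] 0.15498445090823904 [0.55409654 0.16540409 0.20176073] 175.10105352722192
[0.66990961 0.15510888 0.00806073] tip guard 0.07109609357566117 0.21978494159769701
```

View pics/y.png

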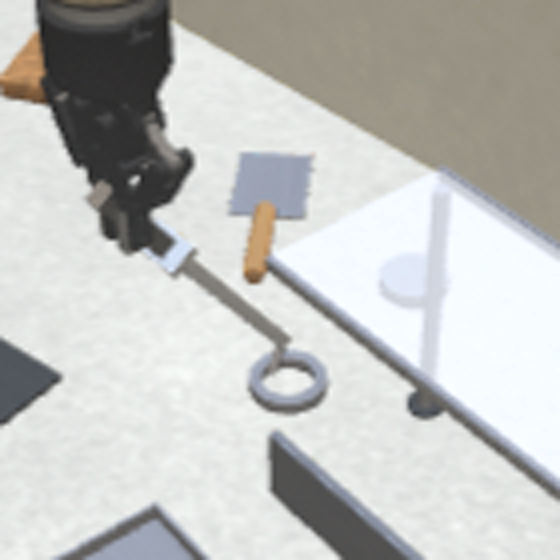

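```bash
cat >> h.py <<'E'
def ringpos(S,x0,y0,x1,y1,name=None):
    im=S["image"];hsv=cv2.cvtColor(im,cv2.COLOR_RGB2HSV);g=im.mean(2);m=np.zeros(g.shape,np.uint8)
    m[y0:y1,x0:x1]=g[y0:y1,x0:x1]<158
    cs,_=cv2.findContours(m,cv2.RETR_EXTERNAL,cv2.CHAIN_APPROX_NONE);c=max(cs,key=cv2.contourArea)
    el=cv2.fitEllipse(c);X=onz(S,el[0],.006);print('ring',cv2.boundingRect(c),el,X,'guard',(X-GO)@GX,(X-GO)@GY);return X
E
python3 - <<'E'
from h import *
S=cams.grab_frame('side'); ringpos(S,298,187,326,207)
t=cams.grab_frame('top');crop(t["image"],230,90,350,200,6,'pics/z.png',1.4)
E
```

```text
ring (302, 187, 20, 17) ((311.3980712890625, 195.09132385253906), (15.68289852142334, 19.18911361694336), 95.05975341796875) [0.66779277 0.13885051 0.006     ] guard 0.07037572442615418 0.2034051748228101
```

View pics/z.png

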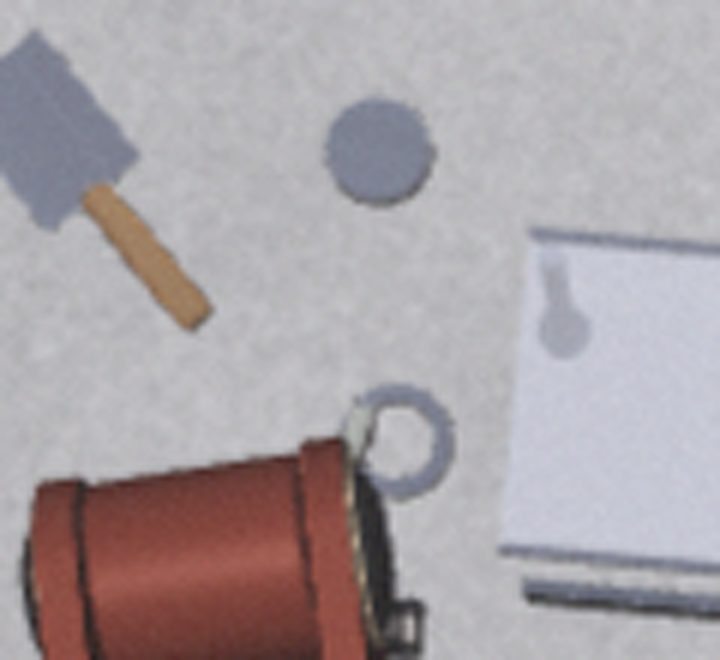

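Run:
```python
from h import *
p,a,s=pose(); p1=p-.009*GY; p2=p1+.2*Z-.04*GX
plan(p2,a,8,start=(p1,a))
P=TG+.012*(-.5736*RX+.8192*Z)+.045*(.8192*RX+.5736*Z); print(P)
plan(P+.14*Z,AG,13,start=(p2,a))
print(P+.14*Z)
```

```text
from [0.5533 0.156  0.2017] 175.1 yaw/row -0.0
[[0.5, -2.5, 0.0], [0.5, -2.5, 0.0], [0.5, -2.5, 0.0], [0.5, -2.5, 0.0], [0.5, -2.5, 0.0], [0.5, -2.5, 0.0], [0.5, -2.5, 0.0], [0.5, -2.5, 0.0]]
[0.50284241 0.29574439 0.2564424 ]
from [0.5134 0.1594 0.4017] 175.1 yaw/row -7.86
[[0.17, 0.04, -1.04], [0.03, 0.04, -1.05], [-0.12, 0.04, -1.05], [-0.26, 0.04, -1.02], [-0.4, 0.04, -0.97], [-0.52, 0.04, -0.91], [-0.64, 0.04, -0.83], [-0.75, 0.04, -0.74], [-0.85, 0.04, -0.63], [-0.92, 0.04, -0.5], [-0.98, 0.04, -0.37], [-1.03, 0.04, -0.24], [-1.05, 0.04, -0.09]]
[0.50284241 0.29574439 0.3964424 ]
```

Call:
{"name": "play_rows", "arguments": {"slide": [[0,0,0.5],[0,0,0.4],[0,-0.8,0],[0,-1.5,0],[0,-2.2,0],[0.5,-2.5,0],[0.5,-2.5,0],[0.6,-2.5,0],[0.6,-2.5,0],[0.6,-2.5,0],[0.6,-2,0],[0.6,-1,0]], "yaw": [0,0,0,0,0,0,0,0,0,0,0,0], "grip": [1,1,1,1,1,1,1,1,1,1,1,1]}}

```text
time: 13.55
tool_pos: [0.5137, 0.1591, 0.4062]
tool_rot: [-0.028, 0.032, 0.707, -0.706]
contact_force: [-0.1, 0.5, -1.1]
gripper_width: 0.158
```

Call:
{"name": "play_rows", "arguments": {"slide": [[0.17,0.04,-1.04],[0.03,0.04,-1.05],[-0.12,0.04,-1.05],[-0.26,0.04,-1.02],[-0.4,0.04,-0.97],[-0.52,0.04,-0.91],[-0.64,0.04,-0.83],[-0.75,0.04,-0.74],[-0.85,0.04,-0.63],[-0.92,0.04,-0.5],[-0.98,0.04,-0.37],[-1.03,0.04,-0.24]], "yaw": [-7.86,-7.86,-7.86,-7.86,-7.86,-7.86,-7.86,-7.86,-7.86,-7.86,-7.86,-7.86], "grip": [1,1,1,1,1,1,1,1,1,1,1,1]}}

```text
time: 14.75
tool_pos: [0.5034, 0.2852, 0.3972]
tool_rot: [-0.499, 0.499, -0.501, 0.501]
contact_force: [0.1, 0.3, -0.4]
gripper_width: 0.152
```

Call:
{"name": "play_rows", "arguments": {"slide": [[-1.05,0.04,-0.09],[0,0,0],[0,0,0],[0,0,0]], "yaw": [-7.86,0,0,0], "grip": [1,1,1,1]}}

```text
time: 15.15
tool_pos: [0.5029, 0.2949, 0.3968]
tool_rot: [0.53, -0.53, 0.468, -0.468]
contact_force: [-0.2, -0.3, -0.6]
gripper_width: 0.15
```

Run:
```python
from h import *
P=TG+.012*(-.5736*RX+.8192*Z)+.045*(.8192*RX+.5736*Z)
plan(P+.01*Z,AG,6)
p,a,s=pose();print(s['contact_force'],s['gripper_width'])
S=cams.grab_frame('side');T=tip(p,a)
q=p+(GRIP-TG);el=q+.1262*RX-.1802*Z;im=S["image"].copy()
for X in (T,el,q-.0172*RX+.0246*Z): cv2.circle(im,tuple(int(round(v)) for v in proj(S,X)),1,(255,0,0),-1)
crop(im,150,40,340,210,4,'pics/aa.png',1.2)
```

```text
from [0.5029 0.2949 0.3968] -82.89 yaw/row -0.02
[[-0.01, 2.17, 0.0], [-0.01, 2.17, 0.0], [-0.01, 2.17, 0.0], [-0.01, 2.17, 0.0], [-0.01, 2.17, 0.0], [-0.01, 2.17, 0.0]]
[-0.23394301 -0.32566607 -0.64529696] 0.14951928355871183
```

View pics/aa.png

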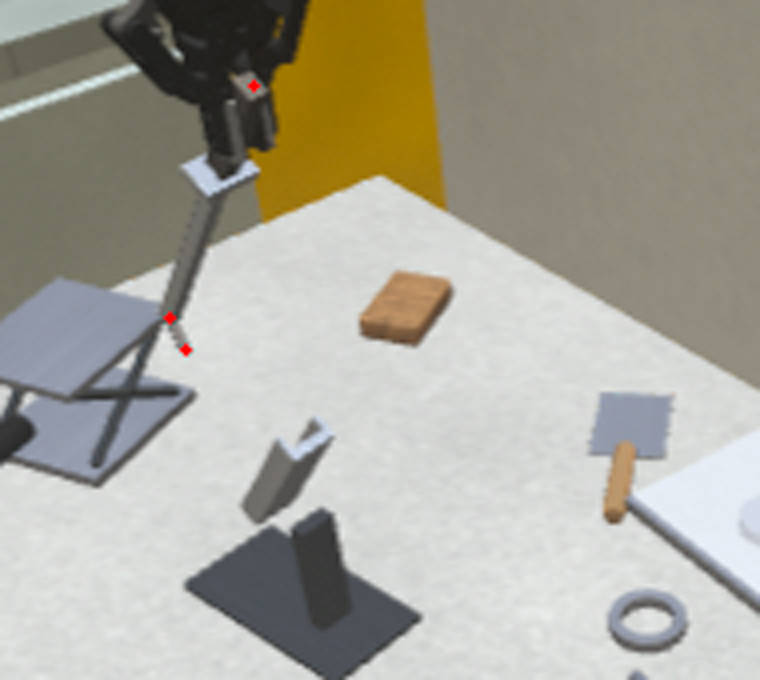

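Call:
{"name": "play_rows", "arguments": {"slide": [[0,2.2,0],[0,2.5,0],[0,2.5,0],[0,2.5,0],[0,2.2,0],[0,1.1,0],[0,0,0],[0,0,0]], "yaw": [-0.1,0,0,0,0,0,0,0], "grip": [1,1,1,1,1,1,1,1]}}

```text
time: 16.0
tool_pos: [0.5034, 0.2954, 0.2677]
tool_rot: [0.531, -0.53, 0.467, -0.467]
contact_force: [-0.5, 0.6, -1.0]
gripper_width: 0.153
```

Run:
```python
from h import *
P=TG+.012*(-.5736*RX+.8192*Z)+.005*(.8192*RX+.5736*Z)
plan(P,AG,6)
p,a,s=pose();print(s['contact_force'])
```

```text
from [0.5034 0.2954 0.2677] -82.69 yaw/row 0.01
[[0.54, 0.57, -0.01], [0.54, 0.57, -0.01], [0.54, 0.57, -0.01], [0.54, 0.57, -0.01], [0.54, 0.57, -0.01], [0.54, 0.57, -0.01]]
[-0.46493921  0.59211744 -0.97964027]
```

Call:
{"name": "play_rows", "arguments": {"slide": [[0,1.1,0],[0.55,0.38,0],[0.55,0.38,0],[0.55,0.38,0],[0.55,0.38,0],[0.55,0.38,0],[0.53,0.38,0],[0,0,0],[0,0,0]], "yaw": [0,0,0,0,0,0,0,0,0], "grip": [1,1,1,1,1,1,1,1,1]}}

```text
time: 16.9
tool_pos: [0.5071, 0.2627, 0.2328]
tool_rot: [0.531, -0.531, 0.467, -0.467]
contact_force: [0.2, -0.9, -0.4]
gripper_width: 0.153
```

Run:
```python
from h import *
P=TG+.012*(-.5736*RX+.8192*Z)
plan(P,AG,1);plan(TG,AG,1)
p,a,s=pose();print(s['contact_force'],s['ft_torque'])
S=cams.grab_frame('side');crop(S["image"],180,80,270,180,6,'pics/ab.png',1.3)
```

```text
from [0.5071 0.2627 0.2328] -82.67 yaw/row 0.09
[[0.36, 0.21, -0.01]]
from [0.5071 0.2627 0.2328] -82.67 yaw/row 0.09
[[-0.33, 1.2, -0.01]]
[ 0.15027011 -0.8657328  -0.35729141] [-0.0570775  -0.01014534 -0.02184058]
```

View pics/ab.png

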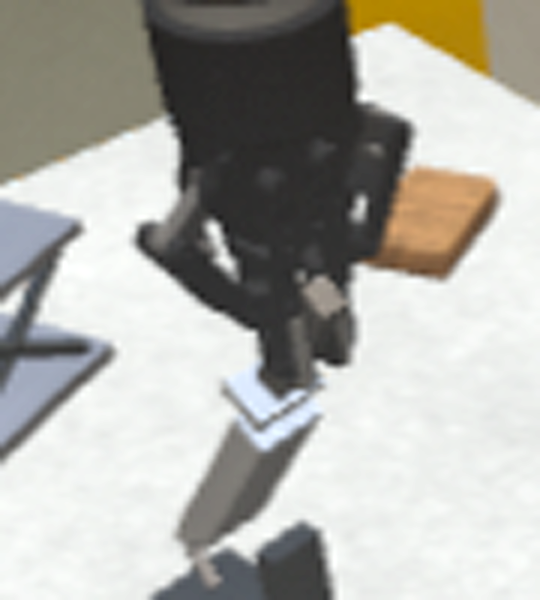

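Call:
{"name": "play_rows", "arguments": {"slide": [[0.15,0.1,0],[0.15,0.1,0],[-0.2,0.3,0],[-0.2,0.3,0],[-0.17,0.25,0],[0,0,0],[0,0,0]], "yaw": [0,0,0,0,0,0,0], "grip": [1,1,1,1,1,1,1]}}

```text
time: 17.65
tool_pos: [0.5066, 0.2656, 0.2221]
tool_rot: [-0.531, 0.531, -0.467, 0.467]
contact_force: [-0.4, -0.3, -0.9]
gripper_width: 0.152
```

Run:
```python
from h import *
plan(TG,AG,1)
p,a,s=pose();print(s['contact_force'],s['ft_torque'])
S=cams.grab_frame('side');crop(S["image"],180,80,270,180,6,'pics/ac.png',1.3)
```

```text
from [0.5066 0.2656 0.2221] -82.64 yaw/row 0.12
[[-0.04, 0.13, 0.0]]
[-0.39600475 -0.27768349 -0.86551111] [-0.07702124  0.03859179 -0.00061277]
```

View pics/ac.png

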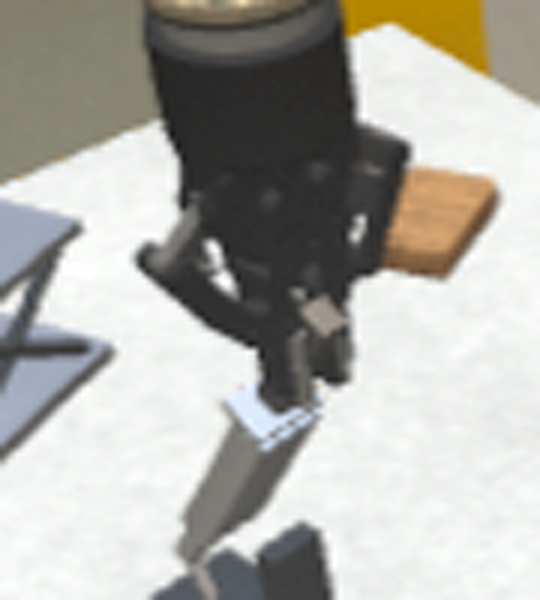

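Nudge the last 1 mm, open gradually, then rise.

Call:
{"name": "play_rows", "arguments": {"slide": [[-0.04,0.1,0],[0,0,0],[0,0,0],[0,0,0],[0,0,0],[0,0,0],[0,0,0],[0,0,0],[0,0,0]], "yaw": [0,0,0,0,0,0,0,0,0], "grip": [1,1,0.6,0.4,0.2,0,-0.3,-0.5,-0.5]}}

```text
time: 18.6
tool_pos: [0.5067, 0.2659, 0.2213]
tool_rot: [0.531, -0.531, 0.467, -0.467]
contact_force: [0.1, -0.5, -0.5]
gripper_width: 0.75
```

Run:
```python
from h import *
p,a,s=pose();print(p,s['contact_force'],s['gripper_width'])
S=cams.grab_frame('side');crop(S["image"],180,80,270,180,6,'pics/ad.png',1.3)
```

```text
[0.50670022 0.26592336 0.2213388 ] [ 0.14162062 -0.47552101 -0.49121185] 0.7498110730553406
```

View pics/ad.png

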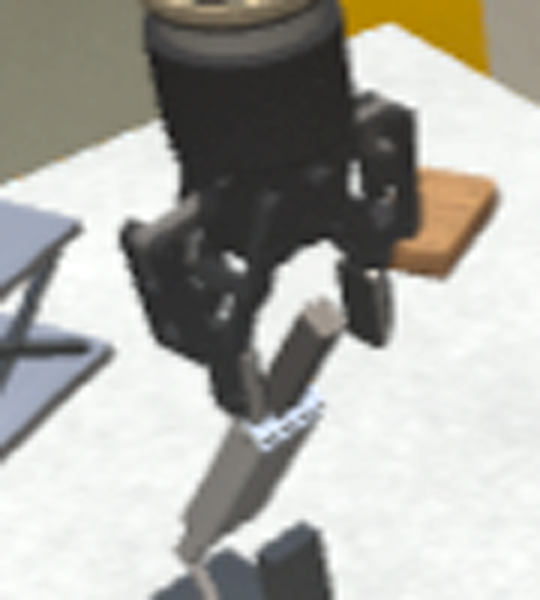

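Call:
{"name": "play_rows", "arguments": {"slide": [[0,-1.5,0],[0,-2.5,0],[0,-3,0],[0,-3,0],[0,-2,0],[0,0,0]], "yaw": [0,0,0,0,0,0], "grip": [-0.6,-0.8,-1,-1,-1,-1]}}

```text
time: 19.25
tool_pos: [0.5081, 0.2665, 0.3471]
tool_rot: [0.534, -0.528, 0.465, -0.468]
contact_force: [-0.5, 0.5, 1.1]
gripper_width: 1.001
```

Run:
```python
from h import *
S=cams.grab_frame('side');t=cams.grab_frame('top')
crop(S["image"],180,80,340,220,5,'pics/ae.png',1.3);crop(t["image"],190,130,330,250,5,'pics/af.png',1.4)
X=ringpos(S,298,187,326,207);Y=ringpos(t,284,150,314,178)
print(tri(S,(311.4,195.1),t,(296.5,164)))
plan(np.r_[((X+Y)/2)[:2],.14],-94.9,8)
```

```text
ring (302, 187, 20, 17) ((311.53741455078125, 195.1885986328125), (15.57199478149414, 19.566495895385742), 91.28449249267578) [0.66779832 0.13825398 0.006     ] guard 0.07043221201450557 0.2028113016410831
ring (284, 150, 30, 28) ((298.5, 163.5), (31.825410842895508, 34.49110794067383), 90.0) [0.66891376 0.13098574 0.006     ] guard 0.07216440809638694 0.19566489936120415
(array([0.66679608, 0.13729019, 0.00774818]), np.float64(0.000706125442067124))
from [0.5068 0.266  0.3419] -82.66 yaw/row 1.53
[[1.89, 2.52, 1.79], [1.84, 2.52, 1.84], [1.79, 2.52, 1.89], [1.74, 2.52, 1.94], [1.68, 2.52, 1.98], [1.63, 2.52, 2.03], [1.58, 2.52, 2.07], [1.52, 2.52, 2.11]]
```

View pics/ae.png

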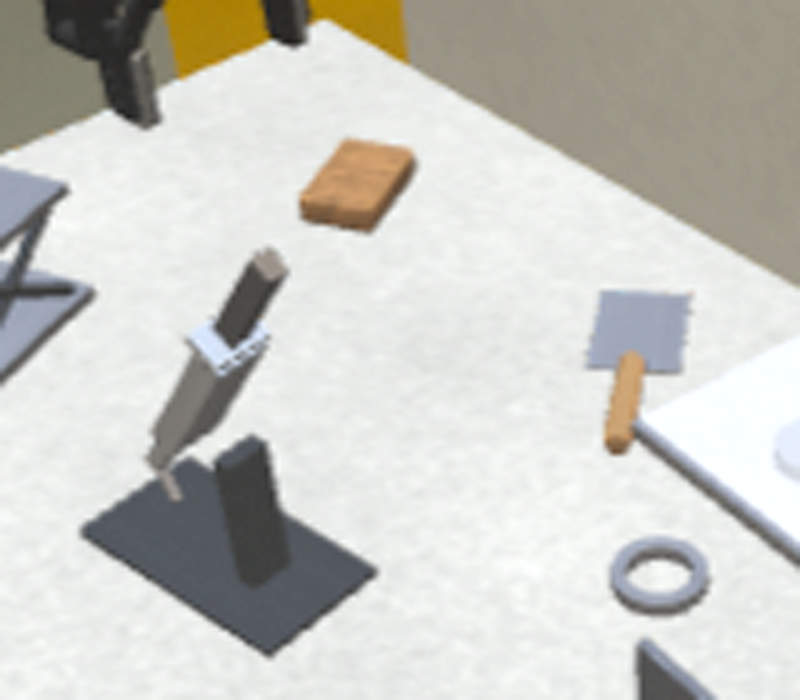

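View pics/af.png

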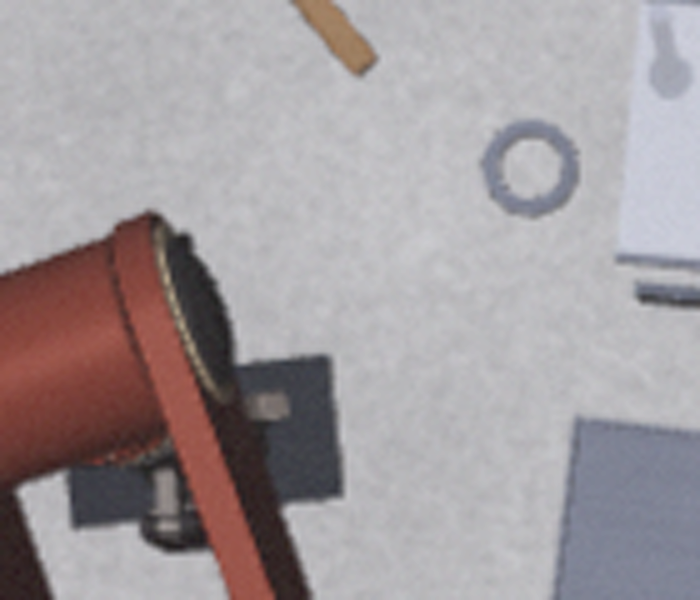

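Run:
```python
from h import *
t=cams.grab_frame('top');print(onz(t,(296,163.6),.008))
plan([.6675,.138,.13],-94.9,9)
```

```text
[0.66827904 0.13861555 0.008     ]
from [0.5063 0.2658 0.3404] -82.65 yaw/row 1.36
[[1.64, 2.34, 1.59], [1.6, 2.34, 1.63], [1.56, 2.34, 1.67], [1.52, 2.34, 1.71], [1.48, 2.34, 1.74], [1.44, 2.34, 1.78], [1.39, 2.34, 1.81], [1.35, 2.34, 1.84], [1.31, 2.34, 1.88]]
```

Call:
{"name": "play_rows", "arguments": {"slide": [[1.64,0,1.59],[1.6,0,1.63],[1.56,0,1.67],[1.52,0,1.71],[1.48,0.5,1.74],[1.44,2.5,1.78],[1.39,3.5,1.81],[1.35,4,1.84],[1.31,4,1.88],[0,4,0],[0,2.5,0],[0,0,0]], "yaw": [1.36,1.36,1.36,1.36,1.36,1.36,1.36,1.36,1.36,0,0,0], "grip": [-1,-1,-1,-1,-1,-1,-1,-1,-1,-1,-1,-1]}}

```text
time: 20.6
tool_pos: [0.6638, 0.1371, 0.1236]
tool_rot: [0.474, -0.482, 0.524, -0.518]
contact_force: [-0.5, -0.9, -0.4]
gripper_width: 0.998
```

Run:
```python
from h import *
plan([.6675,.1383,.045],-94.9,3);plan([.6675,.1383,.012],-94.9,3)
S=cams.grab_frame('side');crop(S["image"],240,100,380,230,5,'pics/ag.png',1.3)
```

```text
from [0.6638 0.1371 0.1236] -94.94 yaw/row -0.01
[[-0.05, 2.62, 0.12], [-0.05, 2.62, 0.12], [-0.05, 2.62, 0.12]]
from [0.6638 0.1371 0.1236] -94.94 yaw/row -0.01
[[-0.05, 3.72, 0.12], [-0.05, 3.72, 0.12], [-0.05, 3.72, 0.12]]
```

View pics/ag.png

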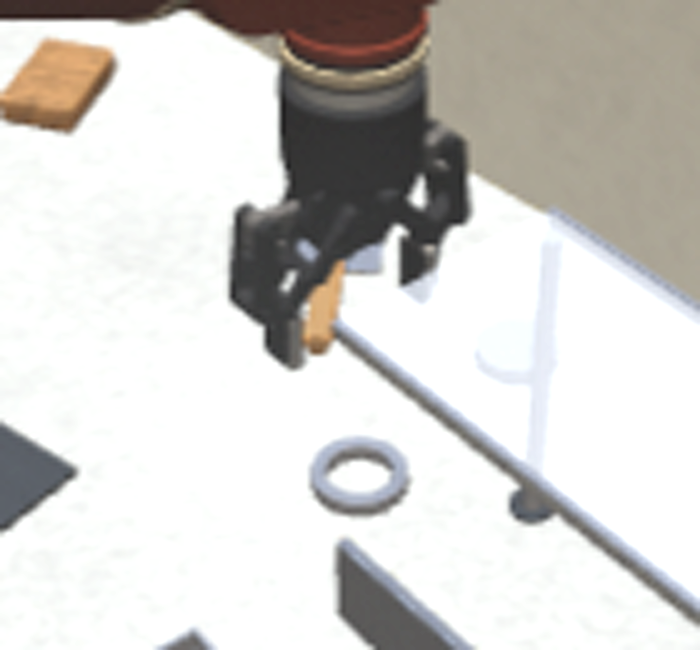

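Run:
```python
from h import *
p,a,s=pose();print(p,s['joint_pos'])
t=cams.grab_frame('top');
for dz in(0,.05,.14,.2,.3): print(dz,proj(t,p+[0,0,dz]), proj(t,p+[0,0,dz]+.06*GY),proj(t,p+[0,0,dz]-.06*GY))
crop(t["image"],240,90,360,200,6,'pics/ah.png',1.4)
```

```text
[0.66577504 0.13747909 0.12741455] [ 9.42723634e-02  2.71726041e-01  1.56540030e+00 -1.01330813e-05
  1.31151587e+00  1.80276004e-01]
0 [292.79307848 158.59954515] [272.13327796 156.75128421] [313.5031485  160.45230328]
0.05 [291.12456723 155.88193275] [269.74064038 153.97211687] [312.56235912 157.79655936]
0.14 [287.8052573  150.47555755] [264.98137267 148.44399115] [310.69052798 152.51258796]
0.2 [285.33115027 146.4458191 ] [261.43449339 144.32411479] [309.2951177  148.57349969]
0.3 [280.64404219 138.81162243] [254.71628783 136.5205855 ] [306.65107638 141.10966471]
```

View pics/ah.png

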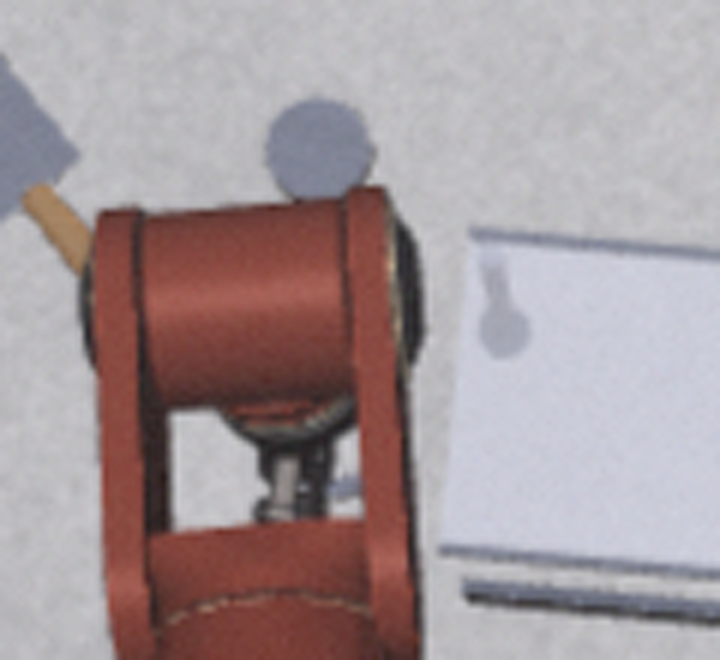

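Run:
```python
from h import *
p,a,s=pose()
S=cams.grab_frame('side');im=S["image"].copy()
for dz in(.1,.15,.2,.25,.3):
    for c,k in (((0,255,0),0),((0,0,255),-.066)):
        q=proj(S,p+[0,0,dz]+k*GY);cv2.circle(im,tuple(int(round(v)) for v in q),2,c,-1)
crop(im,220,0,420,200,4,'pics/ai.png',1.1)
```

```text
(no output)
```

View pics/ai.png

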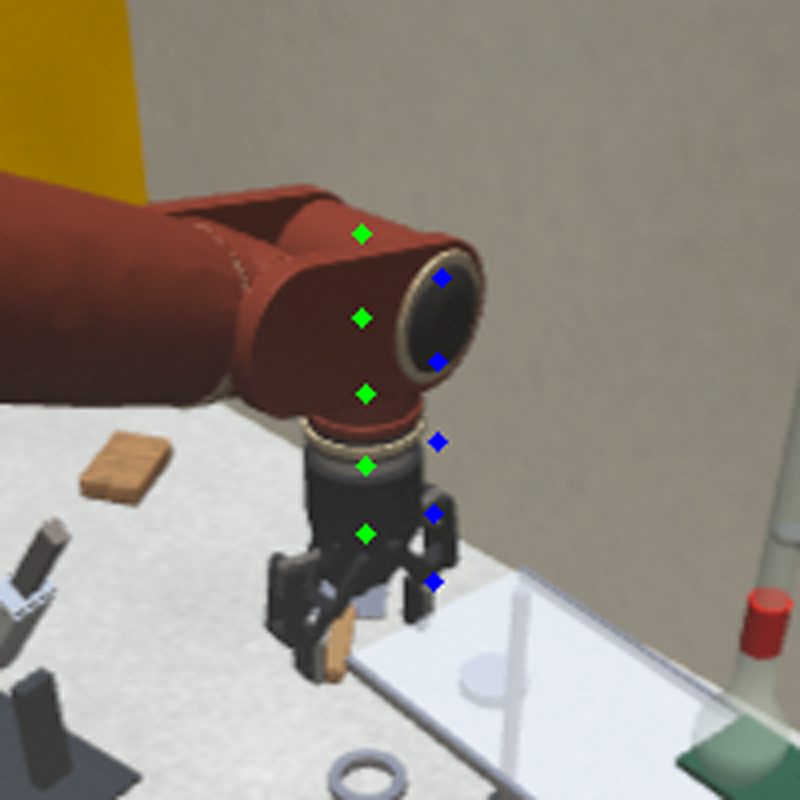

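Call:
{"name": "play_rows", "arguments": {"slide": [[-0.05,2.5,0.1],[-0.05,3,0.1],[0,2.7,0],[0,1.5,0],[0,0.8,0],[0,0,0],[0,0,0]], "yaw": [0,0,0,0,0,0,0], "grip": [-1,-1,-1,-1,-1,-1,-1]}}

```text
time: 21.45
tool_pos: [0.6712, 0.139, 0.0282]
tool_rot: [-0.479, 0.477, -0.52, 0.522]
contact_force: [0.2, 0.3, 0.4]
gripper_width: 1.002
```

Run:
```python
from h import *
p,a,s=pose();print(s['contact_force'])
plan([.6675,.1383,.012],-94.9,1)
S=cams.grab_frame('side');crop(S["image"],260,130,360,230,6,'pics/aj.png',1.3)
```

```text
[0.23893706 0.3155019  0.43114644]
from [0.6712 0.139  0.0282] -94.9 yaw/row 0.0
[[0.11, 1.62, -0.37]]
```

View pics/aj.png

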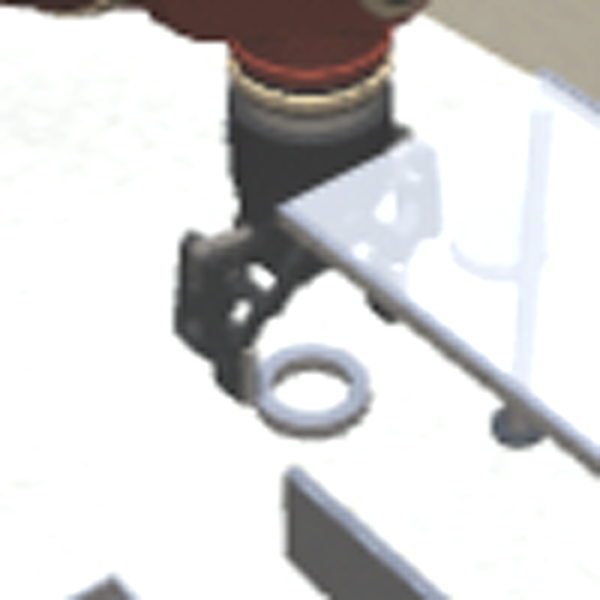

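Call:
{"name": "play_rows", "arguments": {"slide": [[0.1,0,-0.37],[0,0.8,0],[0,0.5,0],[0,0.2,0],[0,0,0],[0,0,0]], "yaw": [0,0,0,0,0,0], "grip": [-1,-1,-1,-1,-1,-0.7]}}

```text
time: 22.1
tool_pos: [0.6661, 0.1382, 0.0111]
tool_rot: [0.478, -0.478, 0.521, -0.521]
contact_force: [0.4, -0.4, 0.1]
gripper_width: 0.861
```

Call:
{"name": "play_rows", "arguments": {"slide": [[0,0,0],[0,0,0],[0,0,0],[0,0,0]], "yaw": [0,0,0,0], "grip": [-0.6,-0.5,-0.5,-0.5]}}

```text
time: 22.5
tool_pos: [0.6667, 0.1382, 0.0118]
tool_rot: [-0.479, 0.478, -0.521, 0.521]
contact_force: [0.9, 0.2, 1.3]
gripper_width: 0.747
```

Run:
```python
from h import *
p,a,s=pose();print(p,s['contact_force'])
S=cams.grab_frame('side');crop(S["image"],270,150,340,220,8,'pics/ak.png',1.2)
```

```text
[0.66671867 0.13819971 0.01183609] [0.87653072 0.1846011  1.26954862]
```

View pics/ak.png

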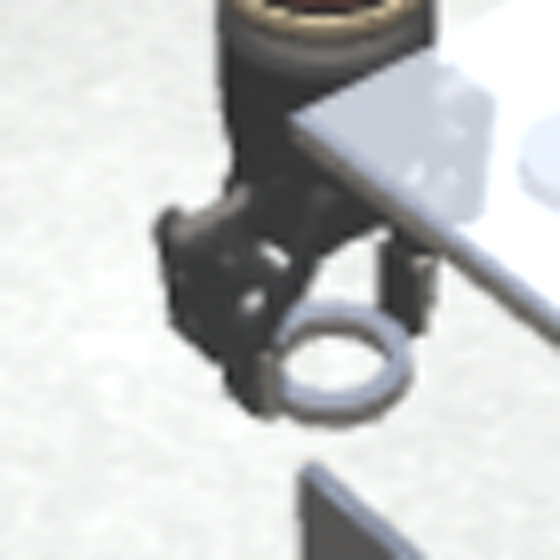

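Call:
{"name": "play_rows", "arguments": {"slide": [[0,0,0],[0,0,0],[0,0,0],[0,0,0],[0,0,0]], "yaw": [0,0,0,0,0], "grip": [-0.4,-0.2,0,0.2,0.2]}}

```text
time: 23.05
tool_pos: [0.667, 0.1382, 0.013]
tool_rot: [-0.479, 0.478, -0.52, 0.521]
contact_force: [-0.6, -0.7, 7.0]
gripper_width: 0.665
```

Run:
```python
from h import *
p,a,s=pose();print(p,s['contact_force'])
S=cams.grab_frame('side');crop(S["image"],270,150,340,220,8,'pics/al.png',1.2)
```

```text
[0.66695578 0.13824313 0.01297251] [-0.61463864 -0.73471324  7.02002041]
```

View pics/al.png

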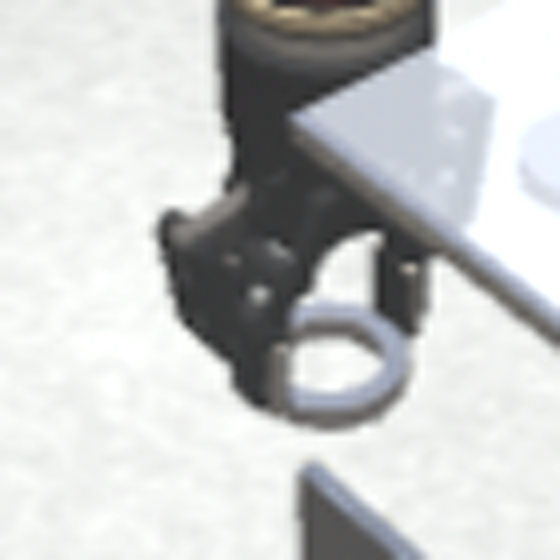

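Call:
{"name": "play_rows", "arguments": {"slide": [[0,-0.2,0],[0,-0.4,0],[0,-0.8,0],[0,-1,0],[0,-1,0],[0,0,0]], "yaw": [0,0,0,0,0,0], "grip": [0.3,0.3,0.3,0.3,0.3,0.3]}}

```text
time: 23.7
tool_pos: [0.6678, 0.1384, 0.0482]
tool_rot: [-0.479, 0.477, -0.52, 0.522]
contact_force: [-0.5, 0.7, -0.9]
gripper_width: 0.661
```

Run:
```python
from h import *
p,a,s=pose();print(p,s['contact_force'],s['gripper_width'])
S=cams.grab_frame('side');crop(S["image"],260,130,350,220,7,'pics/am.png',1.2)
```

```text
[0.66783196 0.13837591 0.04816455] [-0.50081942  0.73647283 -0.87329972] 0.6607836040590643
```

View pics/am.png

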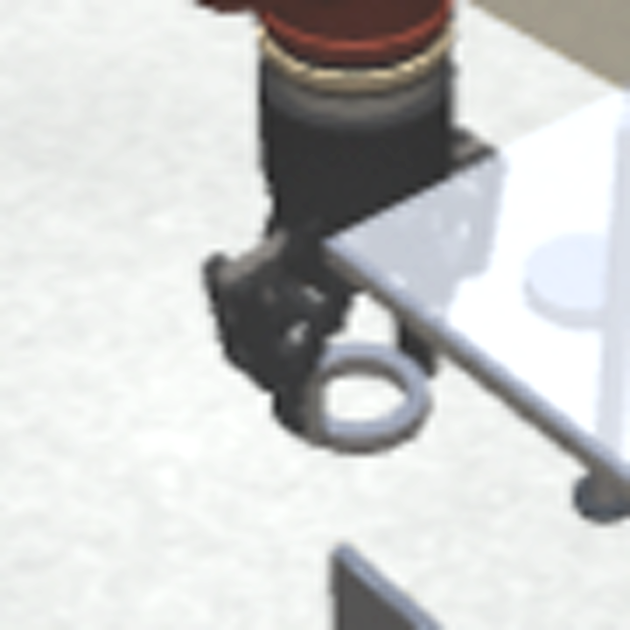

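Run:
```python
from h import *
p,a,s=pose(); p1=p+np.array([0,0,.10])-.14*GX
plan([.4464,.0328,.13],-6.7,11,start=(p1,a)); print(p1)
```

```text
from [0.5277 0.1503 0.1471] -94.89 yaw/row -8.02
[[1.13, 0.16, -0.65], [1.03, 0.16, -0.8], [0.91, 0.16, -0.93], [0.77, 0.16, -1.05], [0.61, 0.16, -1.15], [0.45, 0.16, -1.22], [0.27, 0.16, -1.27], [0.09, 0.16, -1.3], [-0.09, 0.16, -1.3], [-0.27, 0.16, -1.27], [-0.44, 0.16, -1.22]]
[0.52774057 0.150285   0.14713481]
```

Call:
{"name": "play_rows", "arguments": {"slide": [[0,-1.5,-0.8],[0,-2,-1.5],[0,-2,-2],[0,-2,-2],[0,-1.5,-2],[0,-1,-2],[0,0,-2],[0,0,-1.7],[0,0,0]], "yaw": [0,0,0,0,0,0,0,0,0], "grip": [0.3,0.3,0.3,0.3,0.3,0.3,0.3,0.3,0.3]}}

```text
time: 24.65
tool_pos: [0.5248, 0.1503, 0.1447]
tool_rot: [0.478, -0.479, 0.521, -0.52]
contact_force: [0.5, 0.1, -0.9]
gripper_width: 0.663
```

Call:
{"name": "play_rows", "arguments": {"slide": [[1.13,0.16,-0.65],[1.03,0.16,-0.8],[0.91,0.16,-0.93],[0.77,0.16,-1.05],[0.61,0.16,-1.15],[0.45,0.16,-1.22],[0.27,0.16,-1.27],[0.09,0.16,-1.3],[-0.09,0.16,-1.3],[-0.27,0.16,-1.27],[-0.44,0.16,-1.22],[0,0,0]], "yaw": [-8.02,-8.02,-8.02,-8.02,-8.02,-8.02,-8.02,-8.02,-8.02,-8.02,-8.02,0], "grip": [0.3,0.3,0.3,0.3,0.3,0.3,0.3,0.3,0.3,0.3,0.3,0.3]}}

```text
time: 25.85
tool_pos: [0.445, 0.0315, 0.1273]
tool_rot: [-0.706, 0.706, -0.042, 0.042]
contact_force: [0.0, 0.4, -1.3]
gripper_width: 0.66
```

Call:
{"name": "play_rows", "arguments": {"slide": [[0,0,0],[0,0,0]], "yaw": [0,0], "grip": [0.3,0.3]}}

```text
time: 26.05
tool_pos: [0.4458, 0.0327, 0.1279]
tool_rot: [0.706, -0.706, 0.042, -0.042]
contact_force: [0.2, -0.3, -1.3]
gripper_width: 0.661
```

Run:
```python
from h import *
p,a,s=pose();print(p,a,s['contact_force'],s['gripper_width'])
plan([.4464,.0328,.04],-6.7,4)
S=cams.grab_frame('side');crop(S["image"],200,150,340,300,5,'pics/an.png',1.1)
t=cams.grab_frame('top');crop(t["image"],270,170,400,280,5,'pics/ao.png',1.4)
```

```text
[0.44577704 0.03268594 0.12790966] -6.7786616699195985 [ 0.16186519 -0.26869514 -1.34212251] 0.6612647553579065
from [0.4458 0.0327 0.1279] -6.78 yaw/row -0.02
[[0.02, 2.2, 0.0], [0.02, 2.2, 0.0], [0.02, 2.2, 0.0], [0.02, 2.2, 0.0]]
```

View pics/an.png

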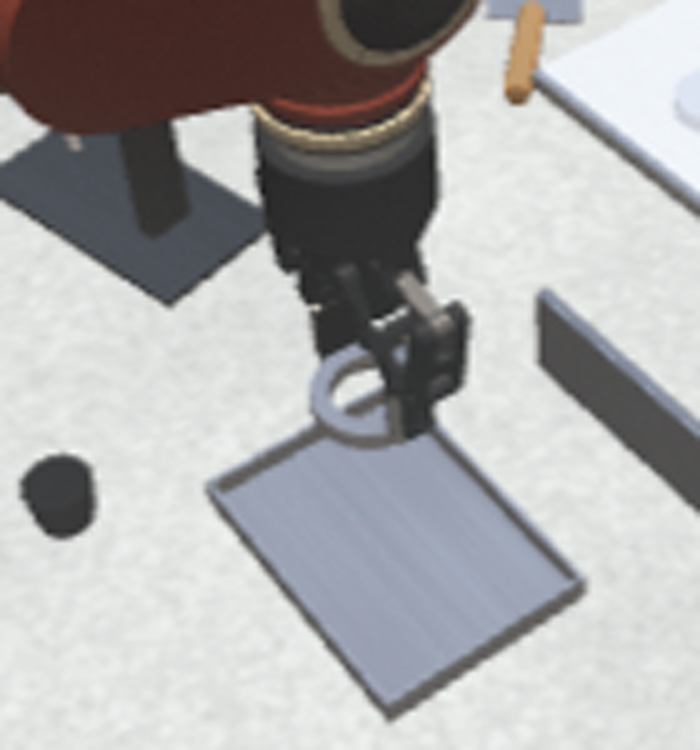

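View pics/ao.png

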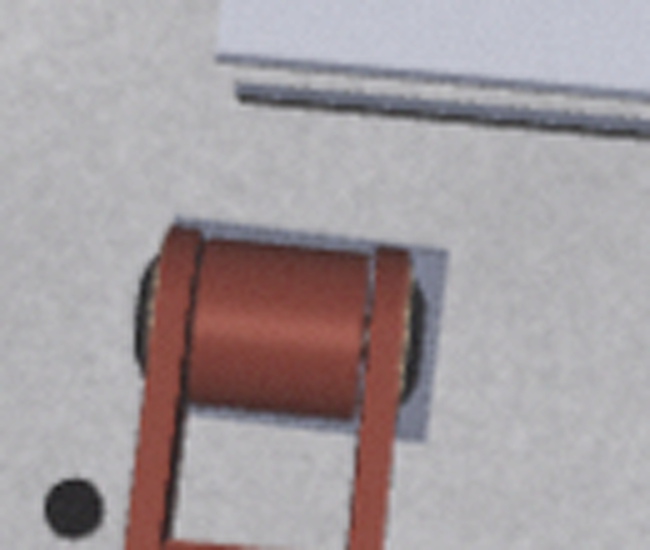

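Run:
```python
from h import *
S=cams.grab_frame('side')
for p in((210,488),(580,582),(390,708)): print(onz(S,(200+(p[0]-2)/5,150+(p[1]-2)/5),.016))
p,a,s=pose();print(p)
```

```text
[0.39466352 0.1183293  0.016     ]
[ 0.49062476 -0.05916426  0.016     ]
[ 0.37604977 -0.04760842  0.016     ]
[0.44556389 0.03279221 0.12785432]
```

Call:
{"name": "play_rows", "arguments": {"slide": [[0,1.5,0],[0,2.5,0],[0,2.5,0],[0,2,0],[0,1.2,0],[0,0.5,0],[0,0,0],[0,0,0]], "yaw": [0,0,0,0,0,0,0,0], "grip": [0.3,0.3,0.3,0.3,0.3,0.3,0.3,0.3]}}

```text
time: 27.0
tool_pos: [0.4461, 0.0324, 0.0267]
tool_rot: [-0.706, 0.706, -0.041, 0.042]
contact_force: [0.6, 0.4, -0.1]
gripper_width: 0.66
```

Run:
```python
from h import *
p,a,s=pose();print(p,a,s['contact_force'])
S=cams.grab_frame('side');crop(S["image"],220,210,330,300,7,'pics/ap.png',1.1)
```

```text
[0.44609919 0.03242188 0.02668638] -6.6756155262118515 [ 0.64231785  0.43142275 -0.09102346]
```

View pics/ap.png

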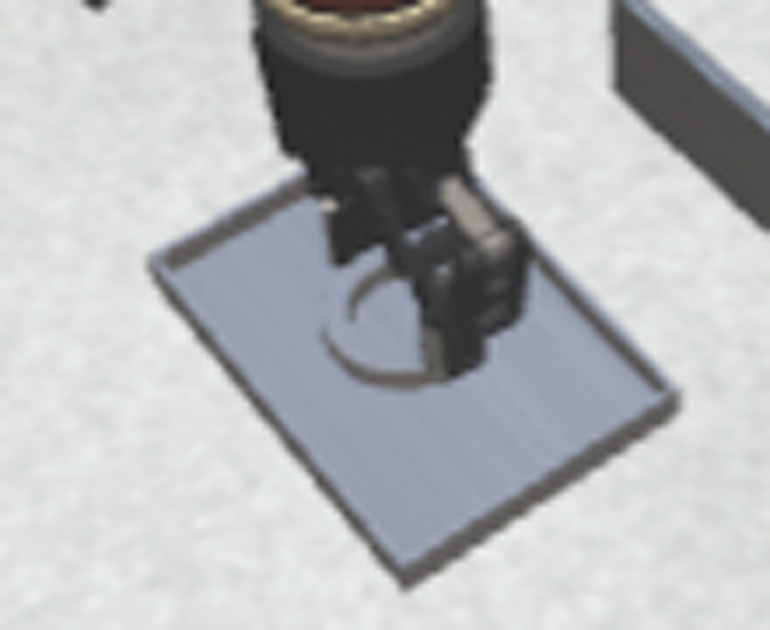

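Call:
{"name": "play_rows", "arguments": {"slide": [[0,0.4,0],[0,0.3,0],[0,0.2,0],[0,0,0],[0,0,0]], "yaw": [0,0,0,0,0], "grip": [0.3,0.3,0.3,0.3,0.3]}}

```text
time: 27.55
tool_pos: [0.4451, 0.0324, 0.0166]
tool_rot: [-0.706, 0.706, -0.041, 0.041]
contact_force: [0.0, 0.1, -1.2]
gripper_width: 0.663
```

Call:
{"name": "play_rows", "arguments": {"slide": [[0,0.1,0],[0,0.05,0],[0,0,0],[0,0,0],[0,0,0]], "yaw": [0,0,0,0,0], "grip": [0.3,0.3,0.3,0.3,0.3]}}

```text
time: 28.05
tool_pos: [0.4455, 0.0324, 0.016]
tool_rot: [0.706, -0.706, 0.041, -0.041]
contact_force: [-3.5, -0.0, 5.2]
gripper_width: 0.662
```

Contact with the tray floor; release and rise.

Call:
{"name": "play_rows", "arguments": {"slide": [[0,0,0],[0,0,0],[0,0,0],[0,0,0],[0,0,0],[0,0,0],[0,-0.5,0],[0,-2,0],[0,-3,0],[0,-4,0],[0,-4,0],[0,-2,0]], "yaw": [0,0,0,0,0,0,0,0,0,0,0,0], "grip": [-0.3,-0.4,-0.5,-0.7,-0.8,-0.8,-0.8,-0.8,-0.8,-0.8,-0.8,-0.8]}}

```text
time: 29.25
tool_pos: [0.447, 0.0323, 0.1749]
tool_rot: [-0.706, 0.706, -0.039, 0.043]
contact_force: [1.7, -0.1, -0.4]
gripper_width: 0.903
```

Call:
{"name": "play_rows", "arguments": {"slide": [[-3,-2,3],[-3,-2,3],[-3,-2,3],[-2,-1,3],[-1,0,2],[0,0,0]], "yaw": [0,0,0,0,0,0], "grip": [-0.8,-0.8,-0.8,-0.8,-0.8,-0.8]}}

```text
time: 29.85
tool_pos: [0.3415, 0.1872, 0.2412]
tool_rot: [0.706, -0.706, 0.039, -0.04]
contact_force: [0.5, 0.1, -0.3]
gripper_width: 0.899
```

Run:
```python
from h import *
p,a,s=pose();print(p,a,s['contact_force'])
S=cams.grab_frame('side');cv2.imwrite('pics/aq.png',S["image"][:,:,::-1]);crop(S["image"],220,190,340,300,6,'pics/at.png',1.2)
t=cams.grab_frame('top');cv2.imwrite('pics/ar.png',t["image"][:,:,::-1])
f=np.load('f.npz'); d=np.abs(f['s'].astype(int)-S["image"]).sum(2); 
for n,(x0,y0,x1,y1) in dict(rest=(195,120,260,215),wash=(395,320,445,380),rig=(390,120,450,200)).items(): print(n,(d[y0:y1,x0:x1]>60).sum())
d=np.abs(f['t'].astype(int)-t["image"]).sum(2);print('jar top',(d[145:175,385:405]>60).sum(),'wash',(d[210:245,445:485]>60).sum())
```

```text
[0.34146733 0.18720577 0.24120909] -6.417702510823835 [ 0.48933012  0.07648859 -0.31654073]
rest 256
wash 0
rig 0
jar top 0 wash 0
```

View pics/aq.png

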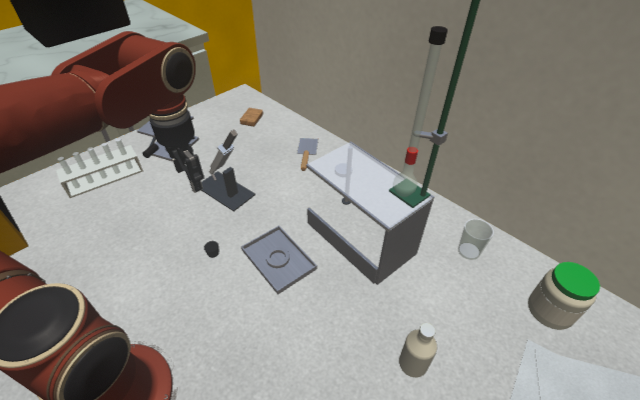

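View pics/at.png

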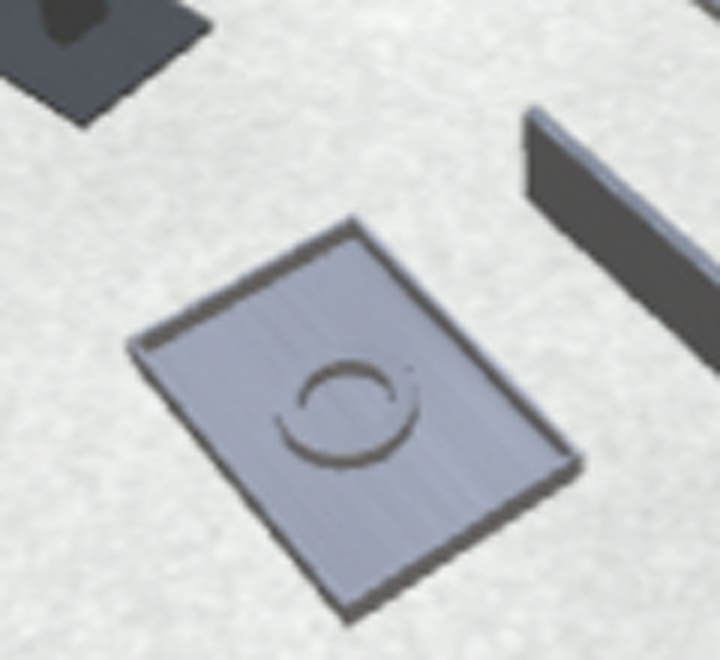

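View pics/ar.png

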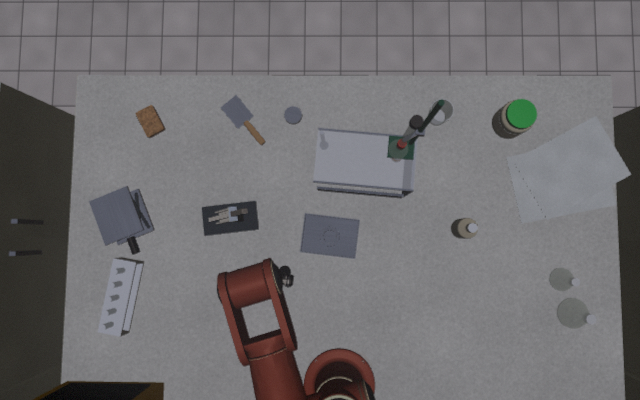

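Run:
```python
from h import *
t=cams.grab_frame('top');f=np.load('f.npz');d=np.abs(f['t'].astype(int)-t["image"]).sum(2)
print('rest top diff',(d[195:240,198:262]>60).sum(), readout.state()['joint_vel'].round(3))
from plant import workorder
workorder.job_done()
```

```text
rest top diff 4 [-0.019  0.008  0.003  0.001 -0.001  0.001]
the job is handed in; nothing more can be done
```

The job is done and handed in at about 30 s of the 70 s. I hooked the ring's hole with the rod and drew it along the bench to about 73 mm beyond the guard's open end; 34 mm was required. I laid the rod back in its rest before touching the ring, then gripped the ring and set it flat in the tray.

What the last checks showed:
- **Ring:** it lies flat near the middle of the tray in the side view.
- **Rod:** its rest looks as it did at the start. In the top view only 4 pixels differ. In the side view 256 pixels differ; I put that down to the gripper overlapping that region, and did not confirm it.
- **Other objects:** the wash bottle, the glass rig and the visible part of the jar showed no pixel change. Most of the jar is hidden under the rig's base, so that check covers only part of it.
- **Forces:** the largest force reading I saw was about 7 N, as the fingers closed on the ring.

Two things were off:
- **Grip opening:** it read about 56 mm on the 60 mm ring, but the ring held and came up level.
- **Rod lean:** the rod kept its 35 degree lean from the rest, because the interface cannot tilt the tool. It did not have the 39 degrees recommended. By my geometry it cleared the wall and shelf edge by about 20 mm, and no contact forces showed.

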